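# Take a thin specimen plate off a microscope base

## Task

Slide the thin steel plate lying under the microscope's head forward along the microscope's base until about a third of it sticks out past the base's front edge, still lying flat on the base. Then pick it up from there and lay it square and centred across the two bars of the rack, and let go. Do not bump the microscope's head, do not let the plate fall to the bench, and leave the jar, beaker and box where they stand.

Things in the scene. Friction and masses are not known exactly. Their poses are not given: they have to be found in the camera images.
- scope: Microscope, fixed, left or right of the robot's middle (rack on the other side). White base 200 x 200 mm, 50 mm high; top flat, smooth, dark, no rim, 190 mm wide in y. Origin: centre of the base's underside, on the bench; z up; x points from the front edge (x = -100 mm, towards the robot) to the back, where a column 32 mm thick stands at x = +75, y = +70 mm. Yaw within 0.2 rad.
- scope_head: Head on the column; origin and axes of scope. Black lens barrel, radius 36 mm, over the origin, underside 155 mm above the bench; from 210 mm up a collar, radius 42 mm; from 250 to 335 mm a box, x -41 to +85 mm, y +-45 mm (knob to -65 mm), joined to the column at +y; eyepieces above it lean forward to x = -25 mm, 405 mm high. A touch over 5 N is a bump.
- front_edge (a point): Middle of the upper front edge of the microscope's base, 50 mm above the bench; axes as scope. The plate must stick out here, towards -x.
- plate: Loose plain steel plate with a flush glass window in the middle: 110 mm long (x), 44 wide (y), 3 thick, 0.07 to 0.12 kg. Origin: centre of its underside. Starts flat on the base under the head, centre 2 to 18 mm in front of the base's middle, x within 0.15 rad of the microscope's x. Shut fingertips pressed on it (5 N or more) drag it along. It tips if pressed down past the edge.
- rack: Slide rack, fixed. White base 100 (x) x 170 (y) x 6 mm; white end walls at y = +-75 mm (8 mm thick, 64 mm long, top 60 mm above the bench) carry two steel bars, 8 mm thick, along y at x = -20 and +20 mm, tops 50 mm above the bench. Origin: centre of its underside; front (-x) faces the robot, yaw up to 0.25 rad. The plate goes across both bars, long axis along the rack's x.
- jar: White screw-top jar, 52 mm across, 85 mm high, loose; origin: centre of its underside. Leave alone.
- beaker: Clear open beaker, 60 mm across, 75 mm high, loose; origin: centre of its underside. Leave alone.
- slide_box: Closed grey plastic box, 90 x 60 x 35 mm, loose; origin: centre of its underside. Leave alone.
Mind the look-alikes: they are no part of the job. Of the things like the plate, leave any that is blue, brown or pink; of the rest the larger one is meant.

How it is judged (in metres and radians):
On the way:
1. The plate lies flat on the microscope's base with 22 to 50 mm of its length sticking out past the front edge (x of plate in the frame of scope between -0.095 and -0.067 m and y of plate in the frame of scope between -0.06 and 0.06 m and angle between the x axis of plate and the x axis of scope, either way round below 0.4 rad and angle between plate's own z axis and vertical below 0.05 rad and height (world z) of plate between 0.047 and 0.053 m), for 0.2 s.
At the end, for the whole second after the job is handed in: The plate rests level (0.06 rad) on both bars of the rack, underside 50 mm (within 3 mm) above the bench, centre within 13 mm of the rack's middle along the rack's x and 30 mm along its y, long axis within 0.2 rad of the rack's x, at rest (below 10 mm/s) and released (x of plate in the frame of rack between -0.013 and 0.013 m and y of plate in the frame of rack between -0.03 and 0.03 m and angle between the x axis of plate and the x axis of rack, either way round below 0.2 rad and angle between plate's own z axis and vertical below 0.06 rad and height (world z) of plate between 0.047 and 0.053 m and linear speed of plate below 0.01 m/s); the robot touches nothing.
It fails at once if The robot or the plate bumps the microscope's head (over 5 N) (contact force between anything else and scope_head above 5 N).
It fails at once if The plate falls to the bench (its centre lower than 25 mm) (height (world z) of plate below 0.025 m).
It fails at once if The jar, beaker or box is moved more than 25 mm (distance of any of jar, beaker, slide_box from where it was at the start of the episode above 0.025 m).
It also fails if it takes over 72 s, if anything falls off the work surface, if the arm or the gripper's body presses on something with over 40 N, if the wrist force passes 120 N, or if a joint passes its speed limit or range.

## Robot

A 6-joint arm with a two-finger parallel gripper is mounted at the origin on the work surface. World frame = base frame: x ahead of the robot, y to its left, z up, the work surface at z = 0. Lengths are in mm, angles in rad, forces in N, time in s.
With the tool pointing down it reaches from about 400 to 925 mm from the base axis. Payload 12.5 kg.
Tool frame: the origin (TCP) lies where the fingers leave the gripper's body, on its centre line; the fingertips stand 78 mm ahead of it and the grasp point (between the pads) lies 59 mm ahead of it (env.tip_extent is the distance from the TCP to the fingertips, in mm); z points along the fingers, y is the direction in which the jaws open and shut (so a half turn about z gives the same grasp; the last joint's range is limited). The gripper opens to 95 mm and grips with 3 to 60 N. Pads are 20 mm wide; open, the fingers measure 119 mm over their backs; the gripper's body (75 mm by 180 mm) begins 59 mm behind the grasp point.
Start: joints at [1.098, 0.491, 1.559, -0, 1.092, -0.106], TCP at [224.125, 583.443, 292.261] pointing down, gripper open.
Joint ranges: [-3.1, 3.1], [-0.84, 2.19], [0.05, 2.79], [-1.13, 4.28], [0.06, 2.93], [-2.69, 2.69]. Speed limits (rad/s): [2.22, 2.22, 2.79, 3.14, 3.14, 3.14].

## Interface

Orientations are given as [roll, pitch, yaw] about the fixed x, y, z axes, in that order (R = Rz(yaw) Ry(pitch) Rx(roll)).
In Python, from cell import env gives the robot as it stands. The module is installed in compiled form; this text tells all that it offers.
- The arm moves only by the tool play_rows, never from a script. Its argument "targets" is a list of rows, each an object with "linear": the shift along the tool's x, y, z in mm, a list of three; "turn": the turn about the tool's z in rad. A call has 1 to 20 rows; each row is the pose to reach, as a shift and turn from the pose commanded when the call began, along the tool's axes at that moment; what a row does not reach only later rows make up. A row lasts 1/8 s, in which the tool goes at most 62.5 mm and 10.7 degrees, less where a joint would pass 70% of its speed; a pose out of reach is approached as far as the arm can. A call with a gripper value outside its range is refused whole. "hand" is the finger opening in mm, from 0 to 95.1, set as the call begins (left out, the last holds). The fingers move at their own pace and stop on an object; the grip force is fixed at half the most. Time passes only in rows, so rows that repeat a pose let the fingers close. It gives the time, the measured TCP pose, the force and the opening at its end, in the units of the state.
- env.state(): the state, without advancing time (a new reading comes with each control period).
- env.read_camera(name): name is "scene" or "top" or "wrist"; returns (picture, depth): 384x512x3 uint8, red, green, blue; 384x512 float32, mm along the optical axis (not along the pixel's ray), 0 where there is no reading.
- env.camera_params(name): a dict with "fx", "fy", "cx", "cy" (pixels), "R" (3x3) and "t" (3): a world point X has camera coordinates R X + t. Camera axes: x right, y down, z forward; pixel columns grow to the right and rows downward; lengths in mm; the calibration is good to about 2 mm. The wrist camera is an equidistant fisheye: a pixel r from the principal point sees the ray r / f radians off the axis. A picture is of the moment at which its call begins: read the wrist's pose just before it. camera_params takes no time and is no camera call; for the wrist camera it gives the pose at the moment of the call.
- env.job_done(): hands the job in, once; it reports no verdict.
The state is a dict: "t": time; "joints": joint angles; "qvel": joint speeds; "tau": joint torques, N m; "eef_pos": TCP position; "tcp_rot": TCP orientation; "ft_force": force on the tool from outside, world axes, zero at the start; "moment": the same for the moment, N m; "opening": opening from 0.0 (shut) to 1.0 (fully open).
Only numpy, scipy, OpenCV 4.12 (cv2) and the standard library are available. Lean on these libraries where they do the work, as an engineer would, in place of code of your own. Each camera call takes 0.05 s, during which the arm holds its last target.

## Working session

There is one attempt and no reset: what is moved stays moved. The work goes in short steps, Python scripts to look and compute and a tool call to move; the robot and the scene stay as the last step left them, time stands still between calls to the robot, and variables do not carry over. Pictures are saved under pics/ and viewed, and the job is handed in when it is done.

Besides the shell and the picture viewer there is one more tool, called after "Call:" as name(argument=value, ...), one argument or row to a line, values as JSON. play_rows: Moves the arm, as the interface text tells. Its arguments: {"type":"object","properties":{"targets":{"type":"array","items":{"type":"object","properties":{"linear":{"type":"array","items":{"type":"number"}},"turn":{"type":"number"}}}},"hand":{"type":"number"}},"required":["targets"]}

```bash
mkdir -p pics; ls
python3 - <<'E'
from cell import env
import cv2,numpy as np
s=env.state();print(s)
for n in ["scene","top","wrist"]:
    p=env.camera_params(n);print(n,p)
    im,d=env.read_camera(n)
    cv2.imwrite(f"pics/{n}0.png",cv2.cvtColor(im,cv2.COLOR_RGB2BGR));np.savez(f"{n}0.npz",im=im,d=d,**{k:np.array(v) for k,v in p.items()})
    print((d>0).mean(),d.max())
E
```

```text
pics
{'t': 0.0, 'joints': array([ 1.09840770e+00,  4.91568613e-01,  1.55945854e+00, -2.43458718e-05,
        1.09167155e+00, -1.05590710e-01]), 'qvel': array([ 0.00228931,  0.00217564, -0.00180783,  0.00126497, -0.00045299,
       -0.00173392]), 'tau': array([ 1.43709497e-05, -6.12646794e+01, -2.58168536e+01,  6.93400414e-02,
        4.82434581e-02, -7.61114802e-05]), 'eef_pos': array([224.04863355, 583.29449966, 291.65293862]), 'tcp_rot': array([-3.14049048e+00, -9.51003382e-05,  2.77480592e+00]), 'ft_force': array([-0.72742613, -1.05777307,  0.09723954]), 'moment': array([-0.01479107,  0.05404702, -0.00423074]), 'opening': 1.0023680687772962}
scene {'fx': 479.9073898085827, 'fy': 479.9073898085827, 'cx': 265.00281739258656, 'cy': 186.8660371770978, 'R': array([[ 0.88444267,  0.4666307 , -0.00411711],
       [ 0.33163507, -0.63473263, -0.6979489 ],
       [-0.32829765,  0.61593041, -0.71613573]]), 't': array([-572.57619073, -169.57480157, 1701.81199531])}
0.9958292643229166 3974.504
top {'fx': 498.04657869036583, 'fy': 498.04657869036583, 'cx': 252.20923732584265, 'cy': 197.57923612557448, 'R': array([[ 0.00472868, -0.99998803, -0.00125288],
       [-0.99368843, -0.00455847, -0.11208263],
       [ 0.11207558,  0.00177498, -0.9936981 ]]), 't': array([  11.95664835,  679.40593839, 1484.02340266])}
0.9962972005208334 2451.0732
wrist {'fx': 297.3186396354542, 'fy': 297.3186396354542, 'cx': 256.34103668731825, 'cy': 187.99292431065413, 'R': array([[ 0.35989706,  0.93299143, -0.00104552],
       [ 0.89189284, -0.3437141 ,  0.29391797],
       [ 0.27386358, -0.1067127 , -0.95583008]]), 't': array([-624.2504262 ,  -31.75587732,  392.93886129])}
0.9959513346354166 1355.9017
```

View pics/scene0.png

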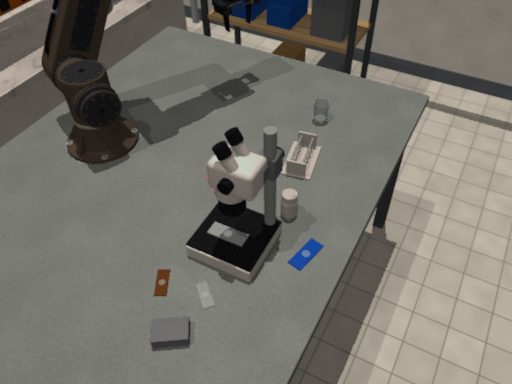

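View pics/top0.png

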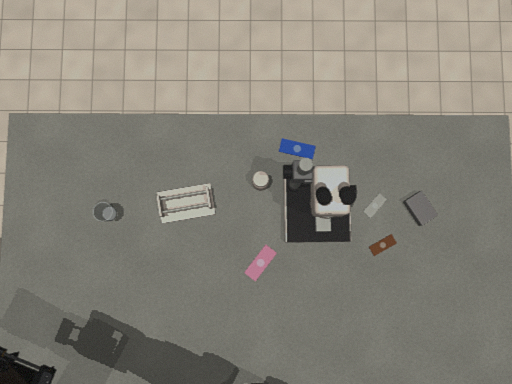

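View pics/wrist0.png

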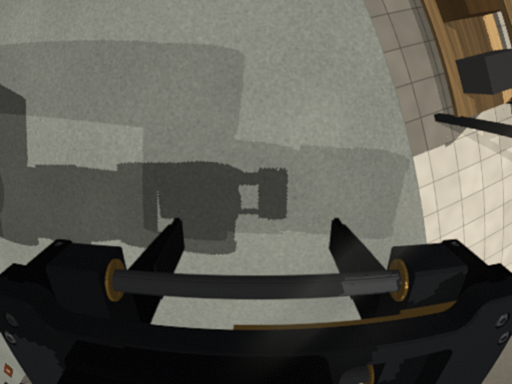

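Scene and top views: the scope (right of the robot, front edge at row ~242 in top) has the plate peeking out in front of the head at (323,224). The rack is at (186,203), the jar at (261,180), the beaker at (108,213) and the box at (421,208). The look-alikes are blue (297,149), pink (261,263), brown (383,245) and a smaller white one on the bench (375,206). I'll zoom in next.

Run:
```python
import cv2,numpy as np
t=cv2.imread("pics/top0.png");s=cv2.imread("pics/scene0.png")
a=cv2.resize(t[150:260,260:370],None,fx=5,fy=5,interpolation=cv2.INTER_CUBIC)
b=cv2.resize(t[170:235,150:225],None,fx=8,fy=8,interpolation=cv2.INTER_CUBIC)
c=cv2.resize(s[180:280,180:290],None,fx=6,fy=6,interpolation=cv2.INTER_CUBIC)
d=cv2.resize(s[125:185,270:330],None,fx=9,fy=9,interpolation=cv2.INTER_CUBIC)
for n,i in zip("abcd",[a,b,c,d]): cv2.imwrite(f"pics/z_{n}.png",i)
```

```text
(no output)
```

View pics/z_a.png

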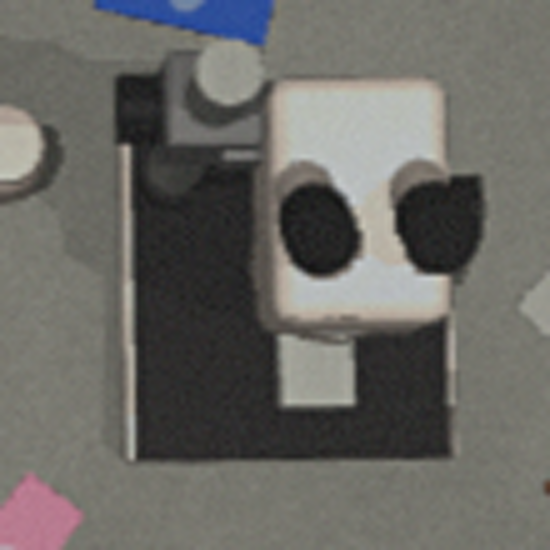

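View pics/z_b.png

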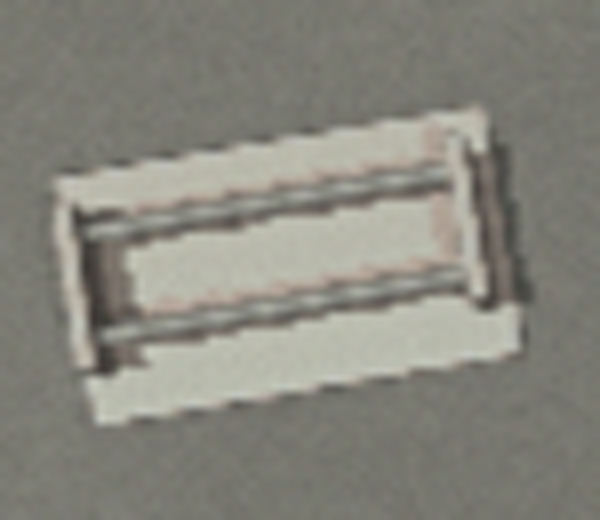

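View pics/z_c.png

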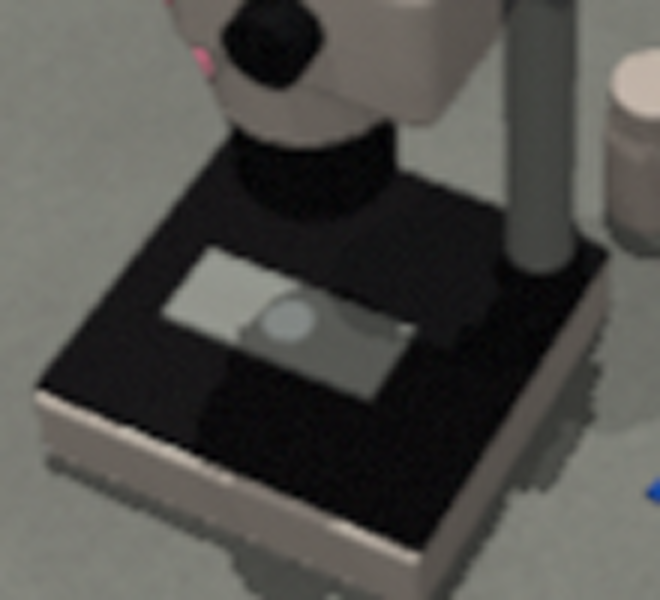

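View pics/z_d.png

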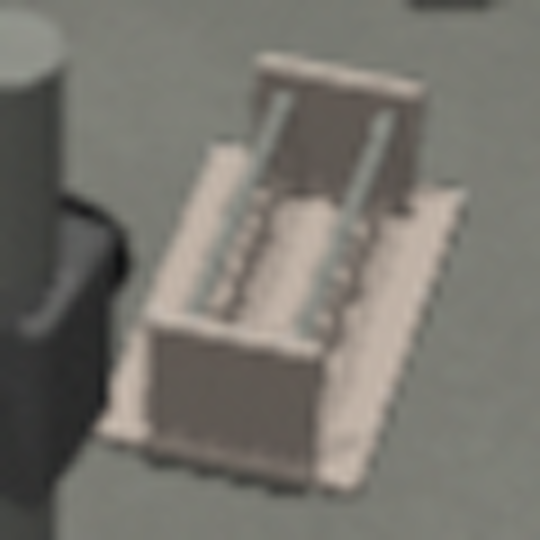

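Zooms: the scene view shows the whole plate (zoom c corners ~(210,247),(417,328),(375,400),(160,312)) and the base's front and right corners. Zoom b shows the rack bars clearly. I'll measure by masks and triangulate across the two views.

```bash
cat > h.py <<'E'
import cv2,numpy as np
def ray(p,uv):
    R,t=np.array(p['R']),np.array(p['t'])
    d=np.array([(uv[0]-p['cx'])/p['fx'],(uv[1]-p['cy'])/p['fy'],1.]);return -R.T@t,R.T@d
def onz(p,uv,z):
    o,d=ray(p,uv);return o+d*(z-o[2])/d[2]
def tri(p1,u1,p2,u2):
    o1,d1=ray(p1,u1);o2,d2=ray(p2,u2)
    A=np.stack([d1,-d2],1);s=np.linalg.lstsq(A,o2-o1,rcond=None)[0]
    a=o1+d1*s[0];b=o2+d2*s[1];return (a+b)/2,np.linalg.norm(a-b)
def proj(p,X):
    c=np.array(p['R'])@X+np.array(p['t']);return np.array([p['fx']*c[0]/c[2]+p['cx'],p['fy']*c[1]/c[2]+p['cy']])
def uz(x0,y0,f,pts): return [((u+.5)/f-.5+x0,(v+.5)/f-.5+y0) for u,v in pts]
E
python3 - <<'E'
from h import *
np.set_printoptions(precision=1,suppress=True)
T=dict(np.load("top0.npz"));S=dict(np.load("scene0.npz"))
# plate in scene by mask
g=cv2.cvtColor(S['im'],cv2.COLOR_RGB2GRAY)
def quad(g,x0,y0,x1,y1,th,seed):
    c=cv2.resize(g[y0:y1,x0:x1],None,fx=6,fy=6,interpolation=cv2.INTER_CUBIC)
    m=(c>th).astype(np.uint8)
    n,l=cv2.connectedComponents(m);k=l[seed[1],seed[0]]
    cs,_=cv2.findContours((l==k).astype(np.uint8),cv2.RETR_EXTERNAL,cv2.CHAIN_APPROX_NONE)
    c=max(cs,key=cv2.contourArea);h=cv2.convexHull(c)
    return cv2.approxPolyDP(h,12,True)[:,0],cv2.contourArea(c)
q,a=quad(g,180,180,290,280,52,(220,290));print("plate scene z-px",q.tolist(),a)
P=np.array([onz(S,u,53) for u in uz(180,180,6,q)]);print(P)
print("edges",np.linalg.norm(P-np.roll(P,-1,0),axis=1),"mean",P.mean(0))
gt=cv2.cvtColor(T['im'],cv2.COLOR_RGB2GRAY)
tf=uz(260,150,5,[(280,408),(355,408)])
sf=uz(180,180,6,[(210,247),(160,312)])
for a in tf: print("top plate front",onz(T,a,53))
for a,b in zip(tf,sf[::1]): print("tri",tri(T,a,S,b), tri(T,a,S,sf[1]))
# scope corners: front-left(+y), front-right(-y) on z=50
ts=uz(260,150,5,[(132,459),(450,457)])
ss=uz(180,180,6,[(418,555),(38,393)])
for a in ts: print("scope front top",onz(T,a,50))
for a in ss: print("scope front scene",onz(S,a,50))
# rack bars
tr=uz(150,170,8,[(92,230),(445,178),(108,330),(462,277)])
sr=uz(270,125,9,[(285,97),(207,310),(387,118),(312,333)])
for a in tr: print("bar top",onz(T,a,50))
for a in sr: print("bar scene",onz(S,a,50))
E
```

```text
plate scene z-px [[161, 307], [217, 246], [415, 331], [364, 398]] 19078.5
[[ 577.1 -217.1   53. ]
 [ 580.5 -173.4   53. ]
 [ 688.8 -174.6   53. ]
 [ 687.2 -219.    53. ]]
edges [ 43.8 108.3  44.4 110.1] mean [ 633.4 -196.    53. ]
top plate front [ 576.9 -175.8   53. ]
top plate front [ 577.2 -220.8   53. ]
tri (array([ 577.4, -175.5,   52.7]), np.float64(0.9856210336991358)) (array([ 568.6, -188.1,   14.6]), np.float64(25.039586361056564))
tri (array([ 577.8, -220.3,   53.2]), np.float64(1.5157701152879322)) (array([ 577.8, -220.3,   53.2]), np.float64(1.5157701152879322))
scope front top [546.1 -87.   50. ]
scope front top [ 548.2 -277.9   50. ]
scope front scene [ 749.  -279.9   50. ]
scope front scene [ 553.1 -283.5   50. ]
bar top [674.5 291.5  50. ]
bar top [695. 158.  50.]
bar top [636.5 284.5  50. ]
bar top [657.2 151.   50. ]
bar scene [635.9 286.5  50. ]
bar scene [661.1 165.2  50. ]
bar scene [675.1 293.   50. ]
bar scene [699.6 171.5  50. ]
```

```bash
cat >> h.py <<'E'
def mv(s,tgt,yaw=None):
    """rows: shift in tool axes from pose s (pos,rpy) to world tgt and turn to world yaw"""
    from scipy.spatial.transform import Rotation as Ro
    R=Ro.from_euler('xyz',s[1]).as_matrix()
    sh=R.T@(np.array(tgt)-np.array(s[0]))
    tn=None if yaw is None else -((yaw-s[1][2]+np.pi)%(2*np.pi)-np.pi)
    return sh,tn
E
python3 - <<'E'
from h import *
np.set_printoptions(precision=3,suppress=True)
W=dict(np.load("wrist0.npz"))
c=-W['R'].T@W['t'];tcp=np.array([224.05,583.3,291.65])
from scipy.spatial.transform import Rotation as Ro
R=Ro.from_euler('xyz',[-3.1405,0,2.7748]).as_matrix()
print("cam in tool",R.T@(c-tcp),"axes",R.T@W['R'].T)
for tg in ([430,250,300],[520,-197,300]): print(mv((tcp,[-3.1405,0,2.7748]),tg,3.157))
E
```

```text
cam in tool [ 84.248  -0.183 -92.614] axes [[-0.001 -0.956 -0.294]
 [ 1.    -0.001 -0.   ]
 [-0.    -0.294  0.956]]
(array([-311.78 , -237.28 ,   -8.091]), -0.3822000000000001)
(array([-556.098, -622.27 ,   -7.67 ]), -0.3822000000000001)
```

Run:
```python
from h import *
tcp=np.array([224.05,583.3,291.65])
print(mv((tcp,[-3.1405,0,2.7748]),[500,-197,300],3.157))
```

```text
(array([-537.42820679, -629.44295023,   -7.66224161]), -0.3822000000000001)
```

Call:
play_rows(
  targets=[
    {"linear":[-60,-45,0],"turn":-0.1},
    {"linear":[-110,-85,0],"turn":-0.2},
    {"linear":[-160,-120,0],"turn":-0.3},
    {"linear":[-210,-160,0],"turn":-0.38},
    {"linear":[-260,-200,0],"turn":-0.382},
    {"linear":[-312,-237,0],"turn":-0.382},
    {"linear":[-350,-285,0],"turn":-0.382},
    {"linear":[-385,-335,0],"turn":-0.382},
    {"linear":[-420,-385,0],"turn":-0.382},
    {"linear":[-450,-440,-4],"turn":-0.382},
    {"linear":[-480,-490,-8],"turn":-0.382},
    {"linear":[-510,-545,-8],"turn":-0.382},
    {"linear":[-537,-600,-8],"turn":-0.382},
    {"linear":[-537,-629,-8],"turn":-0.382},
    {"linear":[-537,-629,-8],"turn":-0.382},
    {"linear":[-537,-629,-8],"turn":-0.382},
  ],
)

```text
t: 2.15
eef_pos: [499.8, -195.8, 300.1]
tcp_rot: [3.141, -0.0, -3.127]
ft_force: [0.2, 0.4, 0.6]
opening: 1.002
```

```bash
cat > snap.py <<'E'
import sys
from cell import env
import cv2,numpy as np
tag=sys.argv[1]
for n in sys.argv[2:]:
    p=env.camera_params(n)
    im,d=env.read_camera(n)
    cv2.imwrite(f"pics/{n}{tag}.png",cv2.cvtColor(im,cv2.COLOR_RGB2BGR));np.savez(f"{n}{tag}.npz",im=im,d=d,**{k:np.array(v) for k,v in p.items()})
s=env.state();print(s['t'],s['eef_pos'].round(1),s['tcp_rot'].round(4),s['ft_force'].round(2),round(s['opening'],3),s['joints'].round(2))
E
python3 snap.py 1 scene top wrist
```

```text
2.3 [ 500.  -195.2  300.3] [ 3.1415e+00  1.0000e-04 -3.1249e+00] [ 0.57 -0.11  0.11] 1.0 [-0.5   0.36  1.76  0.    1.02 -2.08]
```

View pics/scene1.png

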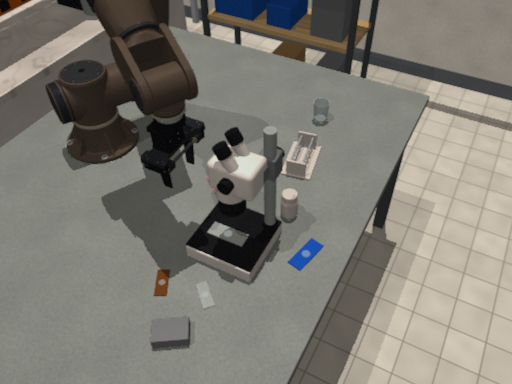

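View pics/wrist1.png

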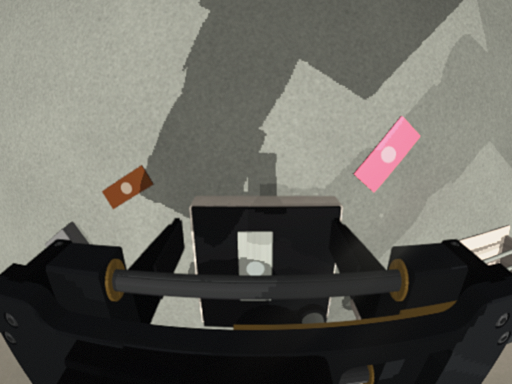

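View pics/top1.png

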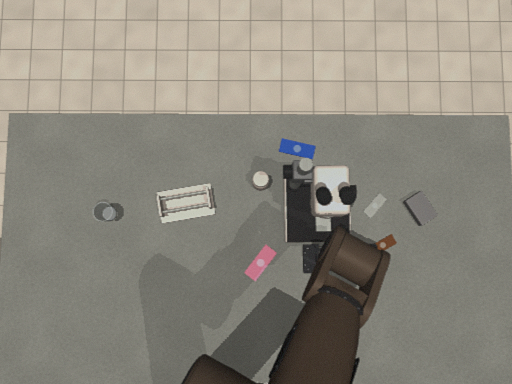

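Scene view: gripper at (175,150) in front of the head. The wrist view shows the plate between the fingers at (255,255). I'll use scene depth to measure how far the gripper extends toward the head at each height.

Run:
```python
from h import *
np.set_printoptions(precision=1,suppress=True)
S=dict(np.load("scene1.npz"))
print("cam",-S['R'].T@S['t'])
v,u=np.mgrid[0:384,0:512];d=S['d']
C=np.stack([(u-S['cx'])/S['fx']*d,(v-S['cy'])/S['fy']*d,d],-1).reshape(-1,3)
X=(C-S['t'])@S['R']
k=(d.reshape(-1)>0)&(np.abs(X[:,0]-500)<100)&(np.abs(X[:,1]+195)<130)&(X[:,2]>200)
k&=~((X[:,0]>585))
X=X[k]-[500,-195,300]
for z in range(-80,300,15):
    s=X[(X[:,2]>=z)&(X[:,2]<z+15)]
    if len(s)>3: print(z,len(s),"x",np.percentile(s[:,0],[1,50,99]),"y",np.percentile(s[:,1],[1,99]), "x near y=0:", s[np.abs(s[:,1])<40,0].max() if (np.abs(s[:,1])<40).any() else None)
```

```text
cam [1121.3 -888.7 1098. ]
-80 43 x [-12.3   4.1  12.6] y [-56.   51.5] x near y=0: None
-65 65 x [-10.7   3.6  14.3] y [-58.3  54.8] x near y=0: None
-50 71 x [-9.3  5.  15. ] y [-60.   52.3] x near y=0: None
-35 41 x [-9.6  8.5 12.6] y [-61.4  55.6] x near y=0: None
-20 28 x [-11.3   0.2  12.7] y [45.2 56.6] x near y=0: None
-5 100 x [-28.7  13.4  36.1] y [-85.6  78. ] x near y=0: None
10 304 x [-28.4  28.8  37. ] y [-87.2  78.1] x near y=0: 32.04786961102491
25 262 x [-30.8  24.5  37.2] y [-93.1  82.1] x near y=0: 27.784198083603428
40 714 x [-29.8  14.   36.1] y [-92.7  85.9] x near y=0: 28.94729027593428
55 159 x [-19.9  18.4  25.2] y [-54.   15.4] x near y=0: 25.14448123241823
70 128 x [-19.9  17.   24.5] y [-54.1  13.1] x near y=0: 24.096160906786736
85 177 x [-32.4  12.2  36.6] y [-54.2   8.8] x near y=0: 37.16370842882111
100 345 x [-32.8  18.6  37.2] y [-52.8  17.8] x near y=0: 38.21051773099862
115 65 x [-6.9 21.1 38.2] y [-41.3   7.4] x near y=0: 40.41945895590345
130 191 x [-16.4  28.   41.2] y [-42.8  17.8] x near y=0: 41.88232513605692
145 255 x [-23.7  25.4  43.6] y [-65.4  25.3] x near y=0: 46.81588469400583
160 149 x [-49.4  20.7  63.3] y [-74.3  31.6] x near y=0: 63.41467622894686
175 312 x [-84.1  27.8  69.2] y [-76.6  28.3] x near y=0: 69.91163072723987
190 435 x [-91.7  27.3  69.4] y [-78.1  75.9] x near y=0: 71.52396390358399
205 678 x [-93.   19.   66.6] y [-76.1  79.8] x near y=0: 69.85055270980979
220 888 x [-90.3  10.4  59.4] y [-71.5  74.8] x near y=0: 63.826492353041886
235 846 x [-87.3  -7.7  47.1] y [-63.2  70.9] x near y=0: 51.31554716198707
250 447 x [-96.7 -40.6  24. ] y [-51.8  68.2] x near y=0: 21.583544863034035
265 479 x [-94.4 -52.1   1.8] y [-38.6  77.5] x near y=0: -39.68461215047063
280 603 x [-97.7 -58.5 -23.3] y [-25.7  91.2] x near y=0: -39.44468658253146
295 372 x [-98.2 -71.1 -53.3] y [  3.  101.2] x near y=0: -57.49946754647215
```

Run:
```python
from h import *
np.set_printoptions(precision=0,suppress=True,linewidth=150)
def cloud(f):
    S=dict(np.load(f))
    v,u=np.mgrid[0:384,0:512];d=S['d']
    C=np.stack([(u-S['cx'])/S['fx']*d,(v-S['cy'])/S['fy']*d,d],-1).reshape(-1,3)
    X=(C-S['t'])@S['R'];return X[d.reshape(-1)>0]
X=cloud("scene1.npz")-[500,-195,300]
for z0,z1 in((85,119),(119,150),(150,170),(170,205),(205,240),(240,275)):
    s=X[(X[:,2]>=z0)&(X[:,2]<z1)&(np.abs(X[:,1])<120)&(X[:,0]<95)&(X[:,0]>-100)]
    print(z0,z1,[(y,round(s[(s[:,1]>=y)&(s[:,1]<y+15),0].max())) for y in range(-105,105,15) if ((s[:,1]>=y)&(s[:,1]<y+15)).sum()>2])
# head cloud from the start, world
for f in("scene0.npz","top0.npz"):
    H=cloud(f);H=H[(np.abs(H[:,0]-650)<110)&(np.abs(H[:,1]+185)<120)]
    for z0,z1 in((150,205),(205,245),(250,290),(290,330),(332,345),(345,375),(375,410),(410,440)):
        s=H[(H[:,2]>=z0)&(H[:,2]<z1)]
        if len(s)>5: print(f,z0,len(s),"x",np.percentile(s[:,0],[.5,2,99]),"y",np.percentile(s[:,1],[1,99]))
```

```text
85 119 [(-60, 37), (-45, 37), (-30, 36), (-15, 38), (0, 37), (15, 31)]
119 150 [(-45, 31), (-30, 40), (-15, 42), (0, 41), (15, 36)]
150 170 [(-75, 10), (-60, 16), (-45, 33), (-30, 40), (-15, 44), (0, 46), (15, 61), (30, 63)]
170 205 [(-90, 16), (-75, 22), (-60, 28), (-45, 37), (-30, 44), (-15, 51), (0, 65), (15, 72), (60, -43), (75, -48)]
205 240 [(-90, 15), (-75, 19), (-60, 28), (-45, 34), (-30, 42), (-15, 51), (0, 56), (15, 70), (30, 66), (45, 5), (60, -22), (75, -50)]
240 275 [(-75, -13), (-60, -5), (-45, 0), (-30, -5), (-15, 1), (0, 22), (15, 38), (30, 46), (45, 35), (60, 10), (75, -9)]
scene0.npz 150 496 x [623. 628. 738.] y [-219. -105.]
scene0.npz 205 312 x [618. 622. 738.] y [-224. -108.]
scene0.npz 250 574 x [612. 617. 747.] y [-247.  -86.]
scene0.npz 290 1197 x [613. 618. 747.] y [-247.  -87.]
scene0.npz 332 842 x [614. 617. 735.] y [-224. -116.]
scene0.npz 345 463 x [642. 645. 737.] y [-227. -110.]
scene0.npz 375 574 x [627. 631. 737.] y [-228.  -98.]
top0.npz 150 16 x [634. 635. 708.] y [-150. -104.]
top0.npz 205 11 x [605. 605. 648.] y [-193. -141.]
top0.npz 250 117 x [606. 606. 709.] y [-212.  -65.]
top0.npz 290 759 x [606. 606. 741.] y [-246.  -66.]
top0.npz 332 876 x [611. 612. 726.] y [-220. -108.]
top0.npz 345 123 x [648. 651. 719.] y [-221.  -96.]
top0.npz 375 607 x [626. 627. 732.] y [-226.  -98.]
```

Run:
```python
import cv2
s=cv2.imread("pics/scene1.png")
cv2.imwrite("pics/z_e.png",cv2.resize(s[80:220,110:290],None,fx=4.4,fy=4.2,interpolation=cv2.INTER_CUBIC))
```

```text
(no output)
```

View pics/z_e.png

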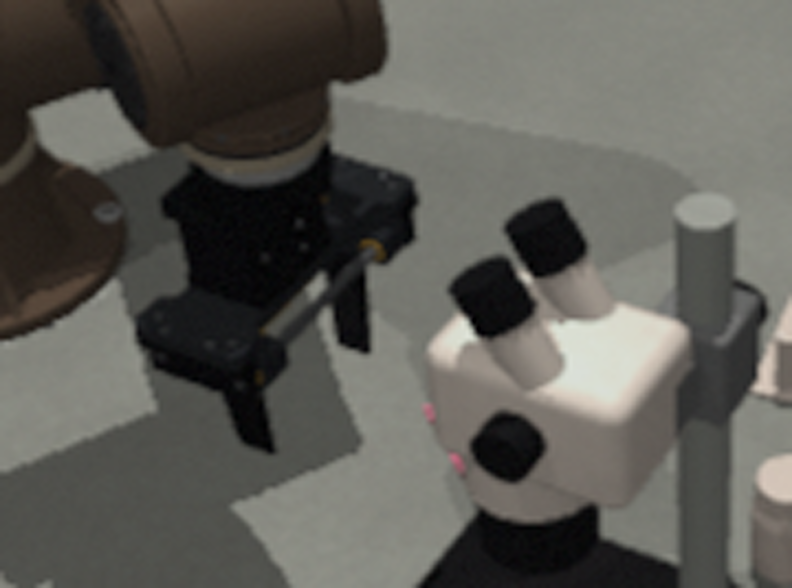

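The zoom shows the wrist housing (a cylinder across the arm, top left) is wider than the gripper. It would meet the head's box, at about the same height, if I pressed on the plate with shut fingers straight from the front. An open finger stands 53 mm off the tool axis, so I'll work out where a single fingertip reaches the plate with everything clear.

```bash
cat > plan.py <<'E'
import numpy as np, sys
# scope frame: world (647,-182.5) yaw .015
SC=np.array([647,-182.5]);Y=.015
c,s=np.cos(Y),np.sin(Y);RS=np.array([[c,-s],[s,c]])
pl=(np.array([632.3,-197.4])-SC)@RS
print("plate in scope",pl)
def rectpts(p,a,b,A,B,n=9):
    (a0,a1),(b0,b1)=A,B
    u,v=np.meshgrid(np.linspace(a0,a1,n),np.linspace(b0,b1,n));return p+u.reshape(-1,1)*a+v.reshape(-1,1)*b
def dbox(P,x0,x1,y0,y1):
    dx=np.maximum(np.maximum(x0-P[:,0],P[:,0]-x1),0);dy=np.maximum(np.maximum(y0-P[:,1],P[:,1]-y1),0);return np.hypot(dx,dy).min()
def drect(q,p,a,b,A,B):
    x=(q-p)@a;y=(q-p)@b
    return np.hypot(max(abs(x)-A,0),max(abs(y)-B,0))
O=np.zeros(2)
def clear(p,ang,f):
    a=np.array([np.cos(ang),np.sin(ang)]);b=np.array([-a[1],a[0]])
    cl=[drect(O,p,a,b,92,37)-36]
    cl.append(drect(O,p,a,b,55,38)-42)
    w=SC+RS@p;r=np.hypot(*w);j1=np.arctan2(w[1],w[0])-np.arcsin(67/r)-Y
    e=np.array([np.cos(j1),np.sin(j1)]);t=np.array([-e[1],e[0]])
    W=rectpts(p,e,t,(-60,55),(-80,66),13)
    C=p+44*np.stack([np.cos(np.linspace(0,6.28,24)),np.sin(np.linspace(0,6.28,24))],1)
    for Q in(W,C): cl+= [dbox(Q,-41,85,-45,45),dbox(Q,-25,25,-65,45)]
    cl.append(dbox(W,59,91,-200,86)) if False else None
    return min(x for x in cl if x is not None),cl,j1
if __name__=="__main__":
    best=[]
    for f in(53,45,38):
     for ang in np.arange(-1.6,1.61,.1):
      a=np.array([np.cos(ang),np.sin(ang)]);b=np.array([-a[1],a[0]])
      for fx in np.arange(-84,-50,2.):
       for fy in np.arange(-50,16,3.):
        p=np.array([fx,fy])-f*a
        F=rectpts(np.array([fx,fy]),a,b,(-5.5,5.5),(-10,10))
        ov=((F[:,0]>pl[0]-55)&(np.abs(F[:,1]-pl[1])<22)).mean()*220
        if ov<15: continue
        m,cl,j1=clear(p,ang,f)
        if m>=6: best.append((ov,m,f,ang,fx,fy,p.round(0),j1,np.round(cl,0)))
    best.sort(key=lambda r:-r[0]-4*min(r[1],12))
    for r in best[:14]: print(*[np.round(x,2) for x in r])
E
python3 plan.py
```

```text
plate in scope [-14.9218379  -14.67783205]
```

```bash
sed -i 's/if ov<15/if ov<1/; s/m>=6/m>=0.5/; s/-4\*min(r\[1\],12)/-12*min(r[1],8)/' plan.py; python3 plan.py
```

```text
plate in scope [-14.9218379  -14.67783205]
2.72 6.4 53 0.3 -78.0 -26.0 [-129.  -42.] -0.54 [ 7. 38.  6. 22. 44. 60.]
70.62 0.73 53 0.2 -72.0 -26.0 [-124.  -37.] -0.53 [ 1. 32.  2. 18. 39. 55.]
2.72 6.31 53 0.3 -78.0 -23.0 [-129.  -39.] -0.54 [ 6. 37.  7. 23. 44. 60.]
70.62 0.58 53 0.3 -72.0 -23.0 [-123.  -39.] -0.53 [ 1. 32.  1. 17. 38. 54.]
70.62 0.55 53 0.3 -72.0 -26.0 [-123.  -42.] -0.54 [ 1. 32.  1. 17. 38. 54.]
59.75 1.33 53 0.2 -72.0 -29.0 [-124.  -40.] -0.54 [ 1. 32.  2. 18. 39. 55.]
2.72 5.69 53 0.2 -76.0 -32.0 [-128.  -43.] -0.55 [ 6. 37.  6. 22. 43. 59.]
48.89 1.79 53 0.2 -72.0 -32.0 [-124.  -43.] -0.54 [ 2. 33.  2. 18. 39. 55.]
5.43 5.25 53 0.2 -76.0 -29.0 [-128.  -40.] -0.54 [ 5. 36.  6. 22. 43. 59.]
38.02 2.5 53 0.3 -74.0 -26.0 [-125.  -42.] -0.54 [ 3. 34.  3. 19. 40. 56.]
38.02 2.49 53 0.3 -74.0 -23.0 [-125.  -39.] -0.54 [ 2. 33.  3. 19. 40. 56.]
2.72 5.43 53 0.3 -78.0 -20.0 [-129.  -36.] -0.54 [ 5. 36.  7. 23. 44. 60.]
35.31 2.69 53 0.2 -74.0 -26.0 [-126.  -37.] -0.53 [ 3. 34.  4. 20. 41. 57.]
13.58 4.45 53 0.3 -76.0 -26.0 [-127.  -42.] -0.54 [ 5. 36.  4. 20. 42. 58.]
```

Call:
play_rows(
  targets=[
    {"linear":[10,-14,0],"turn":0.18},
    {"linear":[20,-28,0],"turn":0.36},
    {"linear":[20,-28,0],"turn":0.54},
    {"linear":[20,-28,0],"turn":0.72},
    {"linear":[20,-28,0],"turn":0.9},
    {"linear":[20,-28,0],"turn":1.08},
    {"linear":[20,-28,0],"turn":1.26},
    {"linear":[20,-28,0],"turn":1.32},
    {"linear":[20,-28,40],"turn":1.32},
    {"linear":[20,-28,90],"turn":1.32},
    {"linear":[20,-28,135],"turn":1.32},
    {"linear":[20,-28,150],"turn":1.32},
    {"linear":[20,-28,150],"turn":1.32},
  ],
)

```text
t: 3.92
eef_pos: [480.5, -224.2, 150.2]
tcp_rot: [-3.141, -0.001, 1.838]
ft_force: [0.8, -0.0, -0.2]
opening: 0.997
```

```bash
python3 snap.py 2 scene wrist
python3 - <<'E'
import cv2
s=cv2.imread("pics/scene2.png")
cv2.imwrite("pics/z_f.png",cv2.resize(s[100:280,120:300],None,fx=4.4,fy=3.3,interpolation=cv2.INTER_CUBIC))
E
```

```text
4.025 [ 480.9 -224.7  151.6] [3.1402e+00 1.4000e-03 1.8372e+00] [ 0.96 -0.34  0.26] 1.004 [-0.56  0.55  1.93  0.    0.66 -0.83]
```

View pics/z_f.png

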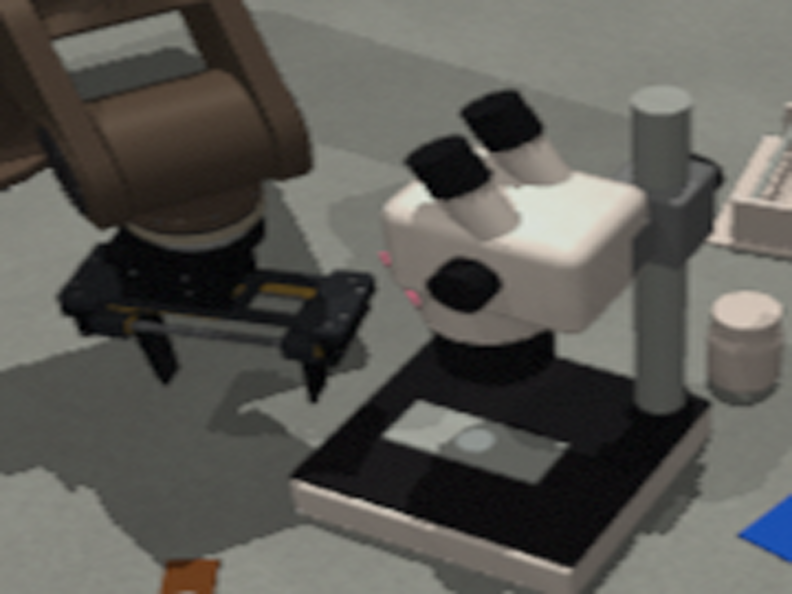

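View pics/wrist2.png

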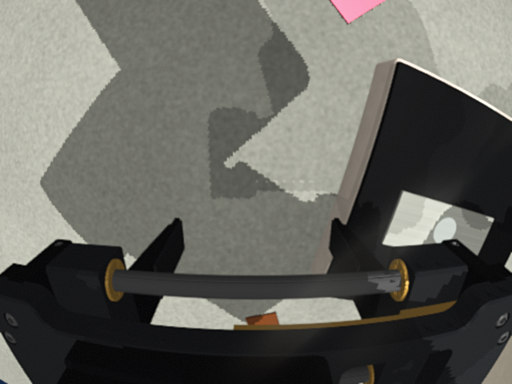

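Zoom: the gripper now points its right finger at the plate. The wrist view shows the plate's front edge at about (395,220). I'll project the measured arm surface to the planned press pose and check clearance to the head.

```bash
cat > clr.py <<'E'
from h import *
import sys
np.set_printoptions(precision=1,suppress=True,linewidth=150)
def cloud(f):
    S=dict(np.load(f))
    v,u=np.mgrid[0:384,0:512];d=S['d']
    C=np.stack([(u-S['cx'])/S['fx']*d,(v-S['cy'])/S['fy']*d,d],-1).reshape(-1,3)
    X=(C-S['t'])@S['R'];X=X.reshape(384,512,3)
    # drop flying pixels: depth jumps
    k=np.ones((3,3),np.uint8);ok=(cv2.dilate(d,k)-cv2.erode(d,k)<25)&(d>0)
    return X[ok]
def run(f,cur,xmax,tg):
    X=cloud(f);X=X[(X[:,0]<xmax)&(X[:,0]>380)&(np.abs(X[:,1]-cur[1])<140)&(X[:,2]>cur[2]-70)&(X[:,2]<cur[2]+300)]
    X=X+np.array(tg)-np.array(cur)
    P=X.copy();P[:,:2]=(X[:,:2]-[647,-182.5])@np.array([[1,-.015],[.015,1]])
    z=P[:,2];r=np.hypot(P[:,0],P[:,1])
    b=P[(z>152)&(z<215)];rb=np.hypot(b[:,0],b[:,1]);print("barrel clr",np.sort(rb)[:5]-36,b[rb.argmin()])
    b=P[(z>207)&(z<255)];rb=np.hypot(b[:,0],b[:,1]);print("collar clr",np.sort(rb)[:3]-42,b[rb.argmin()])
    b=P[(z>246)&(z<340)];dx=np.maximum(-41-b[:,0],0);dy=np.maximum(abs(b[:,1])-45,0);q=np.hypot(dx,dy);print("box clr",np.sort(q)[:5],b[q.argmin()])
    b=P[(z>246)&(z<340)];dx=np.maximum(-25-b[:,0],0);dy=np.maximum(-65-b[:,1],0);q=np.hypot(dx,dy);print("knob clr",np.sort(q)[:3])
    b=P[(z>330)&(z<415)];dx=np.maximum(-25-b[:,0],0);dy=np.maximum(abs(b[:,1])-45,0);q=np.hypot(dx,dy);print("eyep clr",np.sort(q)[:5],b[q.argmin()])
    b=P[z<125]; print("finger max x",np.sort(b[:,0])[-5:])
if __name__=="__main__":
    run("scene2.npz",[480.9,-224.7,151.6],585,[523,-223.6,131])
E
python3 clr.py
```

```text
barrel clr [4.4 4.8 5.2 5.9 6.2] [-39.9  -6.8 174.4]
collar clr [51.1 52.4 52.7] [-87.5 -31.6 243.9]
box clr [10.5 12.1 12.9 13.  13.2] [-51.5 -21.9 333. ]
knob clr [26.5 28.1 28.9]
eyep clr [26.5 28.1 29.  29.2 29.5] [-51.5 -21.9 333. ]
finger max x [-66.8 -66.2 -65.9 -65.4 -63.7]
```

```bash
sed -i 's/(-60,55)/(-60,48)/; s/92,37)-36/91,37)-36/; s/if ov<1:/if ov<45:/; s/np.arange(-1.6,1.61,.1)/np.arange(0,1.2,.05)/;s/for f in(53,45,38)/for f in(53.5,)/;s/min(r\[1\],8)/r[1]/;s/-84,-50,2/-84,-50,1/' plan.py; python3 plan.py
```

```text
plate in scope [-14.9218379  -14.67783205]
108.64 1.26 53.5 0.35 -69.0 -29.0 [-119.  -47.] -0.54 [ 1. 31.  3. 19. 34. 50.]
105.93 1.35 53.5 0.4 -69.0 -29.0 [-118.  -50.] -0.55 [ 1. 31.  2. 18. 34. 49.]
108.64 1.06 53.5 0.3 -70.0 -26.0 [-121.  -42.] -0.54 [ 1. 31.  5. 21. 36. 52.]
105.93 1.17 53.5 0.35 -70.0 -26.0 [-120.  -44.] -0.54 [ 1. 31.  4. 20. 35. 51.]
105.93 1.1 53.5 0.4 -70.0 -26.0 [-119.  -47.] -0.54 [ 1. 31.  3. 19. 34. 50.]
105.93 0.99 53.5 0.3 -69.0 -29.0 [-120.  -45.] -0.54 [ 1. 31.  4. 20. 35. 51.]
108.64 0.76 53.5 0.25 -70.0 -26.0 [-122.  -39.] -0.53 [ 1. 31.  6. 22. 37. 53.]
89.63 2.27 53.5 0.4 -70.0 -29.0 [-119.  -50.] -0.55 [ 2. 32.  3. 19. 35. 50.]
89.63 2.2 53.5 0.35 -70.0 -29.0 [-120.  -47.] -0.55 [ 2. 32.  4. 20. 35. 51.]
105.93 0.84 53.5 0.45 -70.0 -26.0 [-118.  -49.] -0.55 [ 1. 31.  2. 18. 33. 49.]
89.63 2.11 53.5 0.35 -71.0 -26.0 [-121.  -44.] -0.54 [ 2. 32.  5. 21. 36. 52.]
76.05 3.19 53.5 0.4 -71.0 -29.0 [-120.  -50.] -0.55 [ 3. 33.  4. 20. 36. 51.]
89.63 2.02 53.5 0.4 -71.0 -26.0 [-120.  -47.] -0.54 [ 2. 32.  4. 20. 35. 51.]
89.63 2.01 53.5 0.3 -71.0 -26.0 [-122.  -42.] -0.54 [ 2. 32.  6. 22. 37. 53.]
```

Call:
play_rows(
  targets=[
    {"linear":[-7,15,6],"turn":-0.05},
    {"linear":[-14.7,31.2,13],"turn":-0.1},
    {"linear":[-14.7,31.2,13],"turn":-0.1},
    {"linear":[-14.7,31.2,13],"turn":-0.1},
  ],
)

```text
t: 4.53
eef_pos: [513.9, -230.5, 138.1]
tcp_rot: [3.141, 0.001, 1.936]
ft_force: [0.0, 0.4, -0.3]
opening: 1.001
```

```bash
python3 snap.py 3 scene wrist
python3 - <<'E'
import cv2
s=cv2.imread("pics/scene3.png")
cv2.imwrite("pics/z_g.png",cv2.resize(s[140:260,140:260],None,fx=5,fy=5,interpolation=cv2.INTER_CUBIC))
from clr import *
run("scene3.npz",[514.9,-230.6,138],600,[525.5,-230.6,131])
E
```

```text
4.625 [ 513.8 -230.5  138. ] [3.1411e+00 4.0000e-04 1.9359e+00] [-0.13 -0.35  0.41] 1.0 [-0.54  0.61  1.86  0.    0.68 -0.9 ]
barrel clr [6.1 6.2 6.3 8.7 8.9] [-41.4  -7.6 179.5]
collar clr [55.1 55.3 56.1] [-87.  -43.2 242.5]
box clr [11.3 11.7 11.7 11.9 12.6] [-52.3 -25.  332.3]
knob clr [27.3 27.7 27.7]
eyep clr [27.3 27.6 27.7 28.6 28.6] [-52.3 -25.  332.3]
finger max x [-66.9 -66.5 -66.3 -64.8 -64.4]
```

View pics/z_g.png

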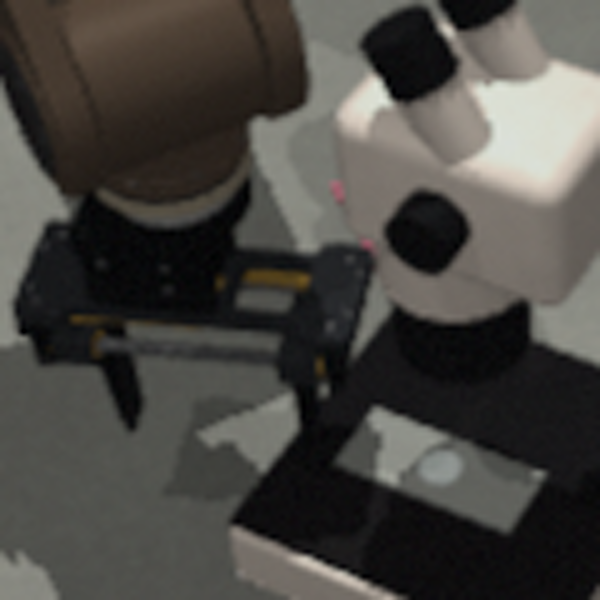

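View pics/wrist3.png

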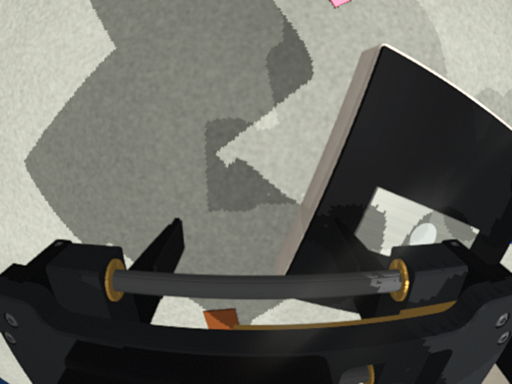

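Call:
play_rows(
  targets=[
    {"linear":[-2.3,6,0],"turn":0},
    {"linear":[-4.6,12.1,0],"turn":0},
    {"linear":[-4.6,12.1,3],"turn":0},
    {"linear":[-4.6,12.1,5],"turn":0},
    {"linear":[-4.6,12.1,5],"turn":0},
  ],
)

```text
t: 5.25
eef_pos: [527.0, -230.4, 131.9]
tcp_rot: [-3.141, -0.001, 1.937]
ft_force: [-0.4, -0.6, -0.4]
opening: 0.998
```

```bash
python3 snap.py 4 scene wrist
python3 - <<'E'
import cv2
s=cv2.imread("pics/scene4.png")
cv2.imwrite("pics/z_h.png",cv2.resize(s[170:270,170:270],None,fx=6,fy=6,interpolation=cv2.INTER_CUBIC))
from clr import *
run("scene4.npz",[526.6,-230.6,133],610,[526.6,-230.6,133])
E
```

```text
5.35 [ 527.1 -230.5  132.1] [-3.1415e+00 -3.0000e-04  1.9367e+00] [-0.37  0.01  0.76] 0.999 [-0.53  0.63  1.83  0.    0.69 -0.89]
barrel clr [5.7 5.7 8.1 8.4 8.6] [-38.4 -16.1 178.4]
collar clr [50.8 51.5 52.7] [-86.2 -34.3 243.3]
box clr [ 8.4  9.7  9.9 10.1 10.2] [-49.4 -24.4 338. ]
knob clr [24.4 25.7 25.9]
eyep clr [24.4 26.1 26.6 26.7 27. ] [-49.4 -24.4 338. ]
finger max x [-64.8 -64.7 -64.3 -63.3 -62.2]
```

View pics/z_h.png

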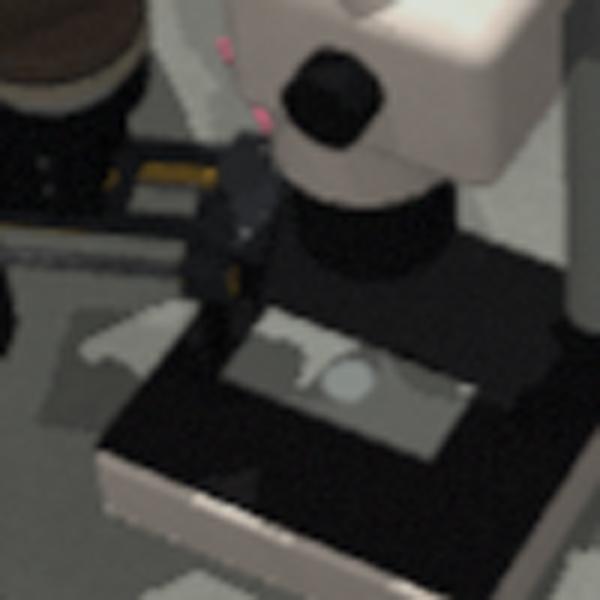

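The fingertip is at the plate's front edge, around zoom (240,330), with 6 mm to the barrel and 8 mm to the box. Pressing now.

Call:
play_rows(
  targets=[
    {"linear":[0,0,1],"turn":0},
    {"linear":[0,0,1.8],"turn":0},
    {"linear":[0,0,1.8],"turn":0},
  ],
)

```text
t: 5.72
eef_pos: [527.2, -230.5, 130.4]
tcp_rot: [3.142, -0.0, 1.937]
ft_force: [0.1, 0.6, 0.2]
opening: 0.999
```

Call:
play_rows(
  targets=[
    {"linear":[0,0,0.8],"turn":0},
    {"linear":[0,0,1.4],"turn":0},
    {"linear":[0,0,1.4],"turn":0},
  ],
)

```text
t: 6.1
eef_pos: [527.2, -230.5, 129.0]
tcp_rot: [3.142, -0.0, 1.937]
ft_force: [-0.3, 0.4, -0.6]
opening: 1.003
```

```bash
python3 -c "
from cell import env;print(env.tip_extent)"; python3 snap.py 5 scene wrist top
python3 - <<'E'
import cv2,numpy as np
s=cv2.imread("pics/scene5.png")
a=cv2.resize(s[200:260,190:250],None,fx=9,fy=9,interpolation=cv2.INTER_CUBIC)
a=np.clip(a.astype(float)*1.8+15,0,255)
cv2.imwrite("pics/z_i.png",a)
w=cv2.imread("pics/wrist5.png")
cv2.imwrite("pics/z_w5.png",np.clip(cv2.resize(w[160:330,260:512],None,fx=3,fy=3,interpolation=cv2.INTER_CUBIC).astype(float)*1.6+10,0,255))
E
```

```text
77.60000000000001
6.25 [ 527.2 -230.6  129. ] [ 3.1415 -0.      1.9368] [ 0.28 -0.51 -0.16] 0.999 [-0.53  0.63  1.83  0.    0.68 -0.89][ WARN:0@0.069] global loadsave.cpp:1063 imwrite_ Unsupported depth image for selected encoder is fallbacked to CV_8U.
```

View pics/z_i.png

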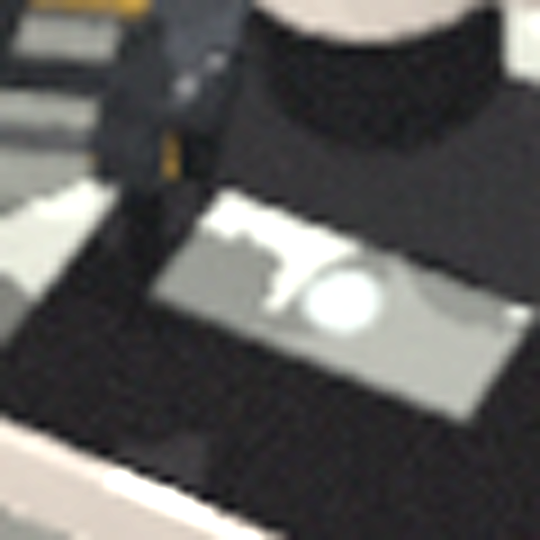

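View pics/z_w5.png

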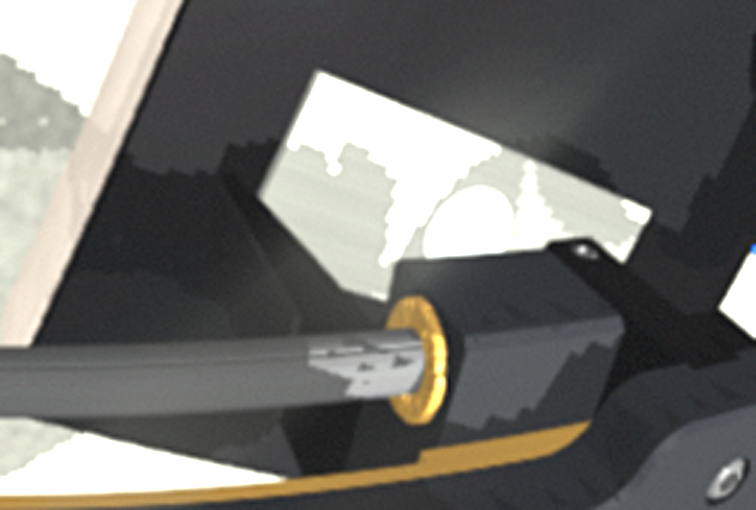

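The brightened views show the fingertip just in front of the plate's edge, not on it: the finger tapers. I'll measure the fingertip's footprint in the tool frame.

```bash
cat >> h.py <<'E'
def fray(p,uv):
    R,t=np.array(p['R']),np.array(p['t']);x=(uv[0]-p['cx'])/p['fx'];y=(uv[1]-p['cy'])/p['fy'];r=np.hypot(x,y)
    d=np.array([np.sin(r)*x/r,np.sin(r)*y/r,np.cos(r)]) if r>1e-9 else np.array([0,0,1.]);return -R.T@t,R.T@d
def fonz(p,uv,z):
    o,d=fray(p,uv);return o+d*(z-o[2])/d[2]
E
python3 - <<'E'
from h import *
import cv2
np.set_printoptions(precision=1,suppress=True,linewidth=150)
from scipy.spatial.transform import Rotation as Ro
W=dict(np.load("wrist5.npz"));d=W['d']
tcp=np.array([527.2,-230.6,129.]);R=Ro.from_euler('xyz',[3.1415,0,1.9368]).as_matrix()
# depth cloud of the finger in tool frame
v,u=np.mgrid[160:330,300:430];x=(u-W['cx'])/W['fx'];y=(v-W['cy'])/W['fy'];r=np.hypot(x,y)
D=np.stack([np.sin(r)*x/r,np.sin(r)*y/r,np.cos(r)],-1);P=D/D[...,2:]*d[160:330,300:430,None]
X=(P.reshape(-1,3)-W['t'])@W['R'];Q=(X-tcp)@R
k=(np.abs(Q[:,0])<25)&(Q[:,1]>35)&(Q[:,1]<75)&(Q[:,2]>0)&(Q[:,2]<77)
Q=Q[k]
for z in range(0,78,8):
    s=Q[(Q[:,2]>=z)&(Q[:,2]<z+8)]
    if len(s): print(z,len(s),"x",s[:,0].min(),s[:,0].max(),"y",s[:,1].min(),s[:,1].max())
for uv in [(338,210),(347,226),(388,258)]:
    p=fonz(W,uv,51.4);print(uv,p,(p-tcp)@R,"depth",d[uv[1],uv[0]])
# plate front edge corners seen in wrist (zoom (320,72),(262,193)), on z=53
for z in[(320,72),(262,193),(650,212)]:
    uv=(260+z[0]/3,160+z[1]/3);p=fonz(W,uv,53);print("plate corner",p,(p-tcp)@R)
S=dict(np.load("scene5.npz"))
for z in[(225,190),(152,295),(465,418),(532,312)]: print("scene",onz(S,uz(190,200,9,[z])[0],53))
E
```

```text
0 210 x -10.053599168731312 9.91522197787983 y 47.64294445709018 49.20084499164175
8 171 x -11.80794876294645 12.991337731188766 y 47.57605836460999 57.579462582084254
16 311 x -11.620667126039855 12.823229855309636 y 46.17548919112792 58.73800662401552
24 240 x -9.675236217516373 12.893146572498097 y 46.26668581518702 57.76324640221475
32 248 x -3.7902769118400492 13.500526083588747 y 46.24666316365118 57.384620703281065
40 258 x -9.266973345058549 12.854028349151339 y 46.27483455901153 55.576822773006946
48 225 x -9.55707770143733 12.545974769638049 y 46.13666157599201 55.1629610825245
56 193 x -9.475427364510283 12.577295739523539 y 46.11696870424004 54.66976807074179
64 162 x -9.98908126555911 12.829957034410677 y 46.14595641795529 52.97503277019218
72 897 x -11.309733387005656 24.99612474805271 y 46.33655721019277 74.97347365822091
(338, 210) [ 568.5 -196.5   51.4] [17.1 50.7 77.6] depth 182.95871
(347, 226) [ 579.3 -204.4   51.4] [ 5.8 58.  77.6] depth 184.70761
(388, 258) [ 621.2 -216.5   51.4] [-20.5  92.8  77.6] depth 190.94923
plate corner [ 577.9 -174.1   53. ] [34.6 67.6 76. ]
plate corner [ 578.2 -202.8   53. ] [ 7.7 57.5 76. ]
plate corner [ 688.3 -172.    53. ] [ -3.  171.4  76. ]
scene [ 577.7 -175.2   53. ]
scene [ 580.2 -221.8   53. ]
scene [ 689.7 -218.1   53. ]
scene [ 687.7 -173.1   53. ]
```

```bash
cat > plan2.py <<'E'
from plan import *
print(clear(np.array([-120.5,-46.2]),.35,0))
res=[]
for ang in np.arange(0,1.25,.05):
  a=np.array([np.cos(ang),np.sin(ang)]);b=np.array([-a[1],a[0]])
  for px in np.arange(-126,-104,1.):
    for py in np.arange(-90,-10,2.):
      p=np.array([px,py])
      F=rectpts(p,a,b,(47.5,51.5),(-10,10),11)
      pen=np.minimum(F[:,0]+69.5,22-np.abs(F[:,1]+15))
      if pen.max()<3: continue
      m,cl,j1=clear(p,ang,0)
      res.append((min(cl[0],cl[2]-0)*1.0+0.6*min(pen.max(),6),pen.max(),(pen>0).mean()*80,ang,px,py,np.round(cl,1)))
res.sort(key=lambda r:-r[0])
for r in res[:12]: print(*[np.round(x,2) for x in r])
E
python3 plan2.py
```

```text
plate in scope [-14.9218379  -14.67783205]
(np.float64(2.0362906025509915), [np.float64(2.0362906025509915), np.float64(32.03629060255099), np.float64(4.273767483110575), np.float64(20.273767483110575), np.float64(35.52027589982938), np.float64(51.5)], np.float64(-0.5438773651153753))
0.88 3.0 19.83 0.45 -112.0 -58.0 [-0.9 29.1  0.  11.5 28.7 43. ]
0.85 3.0 19.17 0.45 -111.0 -60.0 [-1.  29.   0.  10.4 27.8 42. ]
0.54 3.03 18.51 0.55 -107.0 -66.0 [-1.3 28.7  0.   6.3 25.3 38. ]
0.51 3.31 19.83 0.55 -108.0 -64.0 [-1.5 28.5  0.   7.3 25.6 39. ]
0.51 3.05 22.48 0.4 -117.0 -46.0 [-1.3 28.7  0.9 16.9 32.  48. ]
0.5 3.27 23.8 0.4 -116.0 -48.0 [-1.5 28.5  0.  15.8 31.1 47. ]
0.44 3.61 27.77 0.45 -114.0 -52.0 [-1.7 28.3  0.  13.7 29.8 45. ]
0.43 3.69 26.45 0.5 -111.0 -58.0 [-1.8 28.2  0.  10.5 27.7 42. ]
0.42 3.37 26.45 0.4 -115.0 -50.0 [-1.6 28.4  0.  14.8 30.4 46. ]
0.4 3.6 27.11 0.45 -113.0 -54.0 [-1.8 28.2  0.  12.6 29.4 44. ]
0.39 3.48 27.11 0.45 -115.0 -50.0 [-1.7 28.3  0.  14.8 30.4 46. ]
0.37 3.45 24.46 0.5 -110.0 -60.0 [-1.7 28.3  0.   9.4 26.8 41. ]
```

Run:
```python
import cv2,numpy as np
t=cv2.imread("pics/top5.png");s=cv2.imread("pics/scene5.png")
a=cv2.resize(t[190:270,290:370],None,fx=7,fy=7,interpolation=cv2.INTER_CUBIC)
cv2.imwrite("pics/z_j.png",np.clip(a*1.8+10.,0,255).astype(np.uint8))
a=cv2.resize(s[160:240,150:250],None,fx=7.5,fy=7.5,interpolation=cv2.INTER_CUBIC)
cv2.imwrite("pics/z_k.png",np.clip(a*2.2+10.,0,255).astype(np.uint8))
```

```text
(no output)
```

View pics/z_j.png

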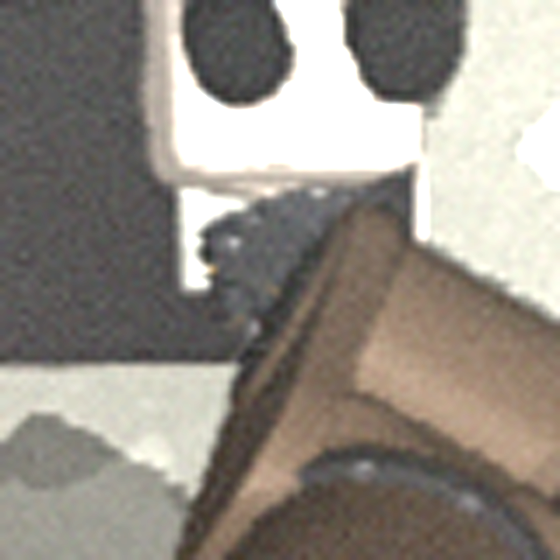

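View pics/z_k.png

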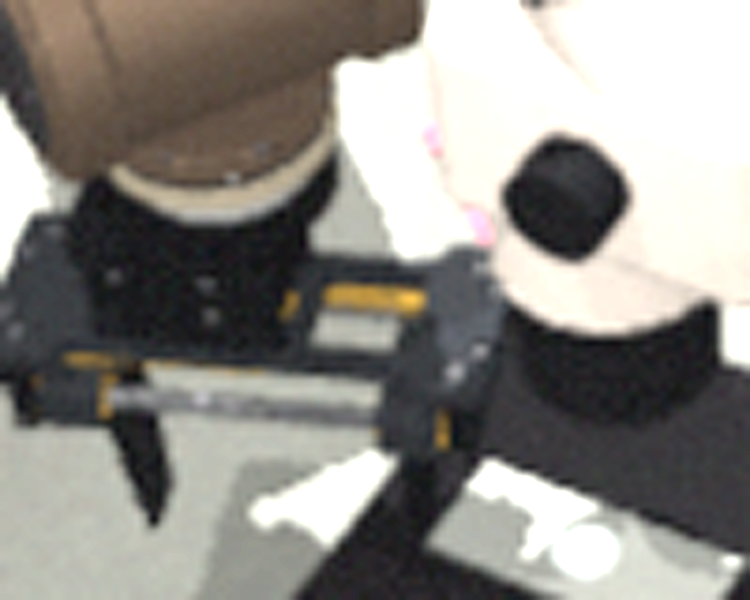

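Run:
```python
from clr import *
p=np.array([527.2,-230.6]);ang=.366;a=np.array([np.cos(ang),np.sin(ang)]);b=np.array([-a[1],a[0]])
for f in("top5.npz","scene5.npz"):
    X=cloud(f);k=(X[:,2]>115)&(X[:,2]<190)&(np.hypot(X[:,0]-527,X[:,1]+230)<110)&(X[:,0]<625)
    X=X[k];r=X[:,:2]-p;A=r@a;B=r@b
    rr=np.hypot(X[:,0]-647,X[:,1]+182.5)
    print(f,len(X),"z max",X[:,2].max())
    for lo in range(-45,45,8):
        m=(B>=lo)&(B<lo+8)
        if m.sum()>1: print(lo,"a max",A[m].max(),"z",X[m,2][A[m].argmax()],"barrel clr",rr[m].min()-36)
```

```text
top5.npz 138 z max 179.4831605145397
-21 a max 81.34986148164907 z 173.29695005061282 barrel clr 14.407792008292823
-13 a max 83.33003306559887 z 171.07531229095704 barrel clr 11.153683085548586
-5 a max 84.69088961726904 z 169.2059290483718 barrel clr 8.38972495664759
3 a max 85.05392315758158 z 168.95247467339817 barrel clr 8.828924174720711
11 a max 84.41507999987897 z 170.58640744250613 barrel clr 11.092293606413726
19 a max 84.72474728889324 z 175.18348302644503 barrel clr 14.006337390430694
27 a max 83.18520455272535 z 169.4811896688379 barrel clr 17.147260566224233
scene5.npz 854 z max 189.6034535416994
-45 a max 81.73249697360296 z 146.0318288811988 barrel clr 26.058688265876732
-37 a max 88.91547995195971 z 172.85471431421695 barrel clr 17.237743416720633
-29 a max 89.78793242014585 z 176.68206570350569 barrel clr 12.014206044780217
-21 a max 88.26014233899883 z 173.210949315761 barrel clr 9.069908752848882
-13 a max 87.68859899983008 z 168.58585719471193 barrel clr 5.995461457647188
-5 a max 89.4658089896814 z 173.35923061729358 barrel clr 3.617965732156293
3 a max 88.90317498695835 z 173.79477228467616 barrel clr 4.255415383281104
11 a max 81.36394674175601 z 172.74605038558153 barrel clr 13.578721372713424
19 a max 77.87174286589403 z 174.77418580797385 barrel clr 18.425126183701998
27 a max 73.47383368570654 z 173.45074652099728 barrel clr 25.611770851128533
```

Call:
play_rows(
  targets=[
    {"linear":[0,0,-6],"turn":0},
    {"linear":[-7,-3,-6],"turn":-0.05},
    {"linear":[-13.7,-3,-6],"turn":-0.1},
    {"linear":[-13.7,0,-6],"turn":-0.1},
    {"linear":[-13.7,3,-6],"turn":-0.1},
    {"linear":[-13.7,3,-6],"turn":-0.1},
  ],
)

```text
t: 7.0
eef_pos: [535.1, -241.9, 135.1]
tcp_rot: [3.141, -0.0, 2.037]
ft_force: [-0.1, -0.6, 0.3]
opening: 1.001
```

```bash
python3 snap.py 6 scene wrist top
python3 - <<'E'
from clr import *
t=cv2.imread("pics/top6.png");s=cv2.imread("pics/scene6.png");w=cv2.imread("pics/wrist6.png")
a=cv2.resize(s[160:240,150:250],None,fx=7.5,fy=7.5,interpolation=cv2.INTER_CUBIC)
cv2.imwrite("pics/z_l.png",np.clip(a*2.2+10.,0,255).astype(np.uint8))
cv2.imwrite("pics/z_w6.png",np.clip(cv2.resize(w[160:330,260:512],None,fx=3,fy=3,interpolation=cv2.INTER_CUBIC).astype(float)*1.6+10,0,255).astype(np.uint8))
E
```

```text
7.15 [ 534.8 -242.1  135. ] [ 3.1416e+00 -2.0000e-04  2.0367e+00] [-0.35 -0.14  0.8 ] 0.998 [-0.54  0.64  1.8   0.    0.71 -1.  ]
```

View pics/z_l.png

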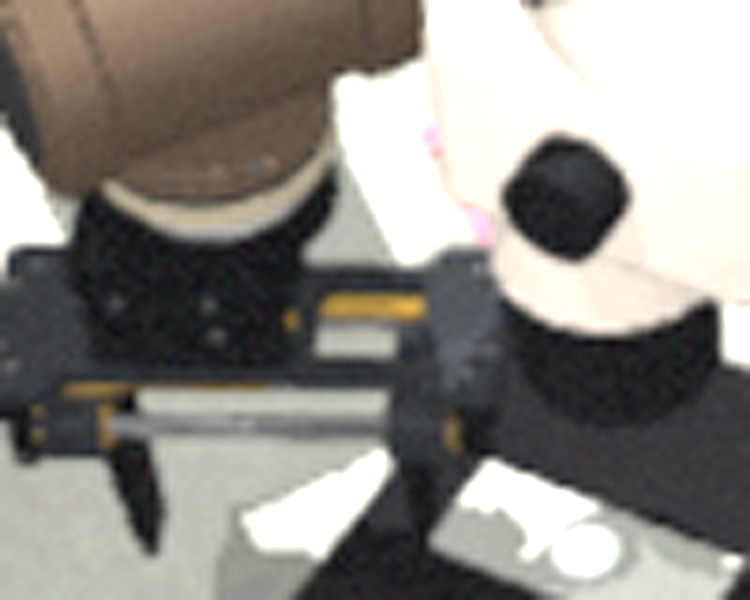

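View pics/z_w6.png

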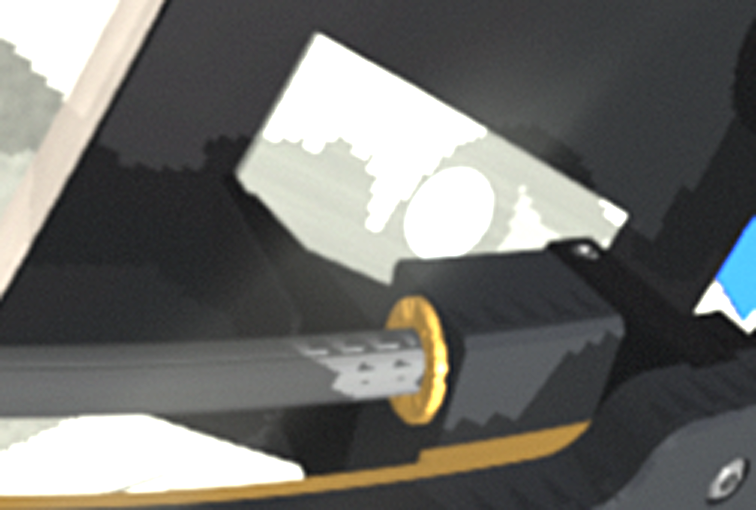

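Run:
```python
from clr import *
run("scene6.npz",[534.8,-242.1,135],612,[534.8,-242.1,131])
p=np.array([534.8,-242.1]);ang=.466;a=np.array([np.cos(ang),np.sin(ang)]);b=np.array([-a[1],a[0]])
for f in("top6.npz","scene6.npz"):
    X=cloud(f);k=(X[:,2]>115)&(X[:,2]<195)&(np.hypot(X[:,0]-p[0],X[:,1]-p[1])<110)&(X[:,0]<628)
    X=X[k];r=X[:,:2]-p;A=r@a;B=r@b
    rr=np.hypot(X[:,0]-647,X[:,1]+182.5)
    print(f,"clr",np.sort(rr)[:4]-36,"at b",B[rr.argmin()],"a",A[rr.argmin()])
# barrel check from start cloud: fit circle centre
for f in("scene0.npz",):
    X=cloud(f);X=X[(X[:,2]>165)&(X[:,2]<205)&(np.hypot(X[:,0]-647,X[:,1]+182)<50)]
    M=np.c_[2*X[:,:2],np.ones(len(X))];q=np.linalg.lstsq(M,(X[:,:2]**2).sum(1),rcond=None)[0]
    print("barrel fit",q[:2],"r",np.sqrt(q[2]+q[0]**2+q[1]**2),len(X))
for f in("top0.npz",): # box top outline
    X=cloud(f);X=X[(X[:,2]>325)&(X[:,2]<342)&(X[:,1]<-115)&(X[:,1]>-250)];print("box top",np.percentile(X,[1,99],axis=0))
# tip footprint corners in world
for u in(47.5,52):
  for v in(-10,10): print("tip",p+u*a+v*b)
```

```text
barrel clr [3.5 5.1 5.7 6.7 7.9] [-37.  -13.6 172.7]
collar clr [48.7 51.1 51.2] [-78.3 -45.9 242.6]
box clr [0.  0.4 1.1 1.1 1.3] [-36.7 -38.1 321.6]
knob clr [11.7 16.4 17.1]
eyep clr [17.3 17.4 18.3 18.4 18.8] [-42.3 -35.9 333.6]
finger max x [-60.1 -59.6 -59.3 -58.5 -58.3]
top6.npz clr [8.5 9.3 9.5 9.7] at b 8.52853927084771 a 82.87273054468318
scene6.npz clr [1.  2.6 2.8 2.9] at b 3.624284637649919 a 90.02512337769113
barrel fit [ 649.  -183.6] r 33.26733467110831 222
box top [[ 609.1 -222.3  326.1]
 [ 726.1 -138.4  339.6]]
tip [ 581.7 -229.7]
tip [ 572.7 -211.8]
tip [ 585.7 -227.7]
tip [ 576.8 -209.8]
```

Call:
play_rows(
  targets=[
    {"linear":[2.2,1.1,0],"turn":0},
    {"linear":[2.2,1.1,3],"turn":0},
    {"linear":[2.2,1.1,4.5],"turn":0},
    {"linear":[2.2,1.1,5.5],"turn":0},
    {"linear":[2.2,1.1,5.5],"turn":0},
  ],
)

```text
t: 7.78
eef_pos: [535.1, -240.0, 130.1]
tcp_rot: [3.141, 0.001, 2.037]
ft_force: [-2.2, 0.4, 7.1]
opening: 1.0
```

Call:
play_rows(
  targets=[
    {"linear":[0,0,0.6],"turn":0},
    {"linear":[1.0,-2.0,0.6],"turn":0},
    {"linear":[2.2,-4.5,0.6],"turn":0},
    {"linear":[3.6,-7.1,0.6],"turn":0},
    {"linear":[5.4,-10.7,0.6],"turn":0},
    {"linear":[5.4,-10.7,0.6],"turn":0},
  ],
)

```text
t: 8.52
eef_pos: [523.4, -240.1, 129.8]
tcp_rot: [3.14, 0.002, 2.036]
ft_force: [0.9, 0.9, 8.7]
opening: 1.0
```

```bash
cat > look.py <<'E'
import sys,subprocess
from h import *
tag=sys.argv[1]
w=cv2.imread(f"pics/wrist{tag}.png");s=cv2.imread(f"pics/scene{tag}.png")
a=cv2.resize(s[190:270,170:270],None,fx=5,fy=5,interpolation=cv2.INTER_CUBIC)
b=cv2.resize(w[130:330,260:510],None,fx=2,fy=2,interpolation=cv2.INTER_CUBIC)
cv2.imwrite(f"pics/l{tag}.png",np.clip(np.vstack([a[:300],b[:290]])*1.7+8.,0,255).astype(np.uint8))
# plate in scene
S=dict(np.load(f"scene{tag}.npz"));g=cv2.cvtColor(S['im'],cv2.COLOR_RGB2GRAY)
x0,y0=180,190
c=cv2.resize(g[y0:280,x0:290],None,fx=6,fy=6,interpolation=cv2.INTER_CUBIC)
n,l,st,ce=cv2.connectedComponentsWithStats((c>52).astype(np.uint8))
uv=proj(S,np.array([float(sys.argv[2]),float(sys.argv[3]),53.]));k=l[int((uv[1]-y0)*6),int((uv[0]-x0)*6)]
cs,_=cv2.findContours((l==k).astype(np.uint8),cv2.RETR_EXTERNAL,cv2.CHAIN_APPROX_NONE)
q=np.array(cs[0][:,0],float);P=np.array([onz(S,u,53)[:2] for u in uz(x0,y0,6,q)],np.float32)
r=cv2.minAreaRect(P);print("plate rect",r, cv2.contourArea(P.reshape(-1,1,2)))
h=cv2.approxPolyDP(cv2.convexHull(P),4,True)[:,0];print(h.round(1).tolist())
E
python3 snap.py 7 scene wrist; python3 look.py 7 640 -200
```

```text
8.625 [ 523.5 -240.1  129.8] [3.1400e+00 2.0000e-03 2.0364e+00] [-0.77 -0.24  8.01] 1.001 [-0.54  0.63  1.83  0.    0.68 -1.01]
plate rect ((624.2762451171875, -204.51194763183594), (48.88679504394531, 114.39199829101562), 83.50880432128906) 5216.762416323181
[[569.9000244140625, -176.89999389648438], [572.2999877929688, -221.60000610351562], [678.5999755859375, -231.1999969482422], [680.7000122070312, -187.5]]
```

View pics/l7.png

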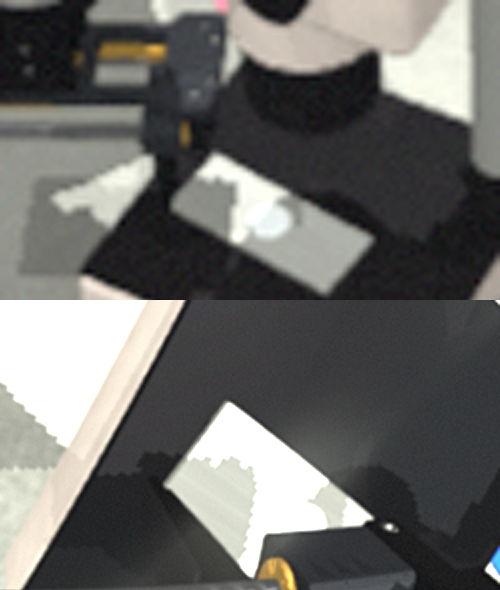

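The plate moved about 9 mm forward (scene corners now x≈570) and turned about -0.1 rad. I'll keep dragging along the line from its centre through the contact.

Call:
play_rows(
  targets=[
    {"linear":[0.8,-3.5,0.2],"turn":0},
    {"linear":[1.7,-7.3,0.2],"turn":0},
    {"linear":[2.5,-11,0.2],"turn":0},
    {"linear":[3.4,-14.6,0.2],"turn":0},
    {"linear":[4.2,-18.3,0.2],"turn":0},
    {"linear":[4.2,-18.3,0.2],"turn":0},
  ],
)

```text
t: 9.38
eef_pos: [505.3, -244.7, 129.6]
tcp_rot: [3.14, 0.002, 2.036]
ft_force: [0.8, -0.6, 8.5]
opening: 0.998
```

```bash
python3 snap.py 8 scene wrist; python3 look.py 8 625 -205
```

```text
9.475 [ 505.4 -244.7  129.6] [3.1398e+00 2.4000e-03 2.0364e+00] [ 0.64 -0.58 10.05] 1.001 [-0.57  0.62  1.87  0.    0.66 -1.03]
plate rect ((599.0205078125, -207.33126831054688), (49.67832565307617, 127.7376480102539), 83.89151000976562) 5538.68484620424
[[536.4000244140625, -192.3000030517578], [556.5999755859375, -226.39999389648438], [660.2999877929688, -233.10000610351562], [663.7000122070312, -195.6999969482422], [659.0999755859375, -189.60000610351562], [555.0, -179.0]]
```

View pics/l8.png

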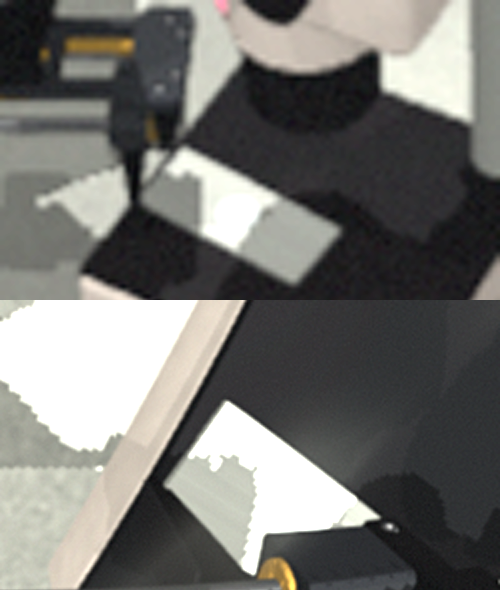

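Call:
play_rows(
  targets=[
    {"linear":[0,0,-6],"turn":0},
    {"linear":[0.6,13,-6],"turn":0},
    {"linear":[1.2,25.9,-6],"turn":0},
    {"linear":[1.2,25.9,-6],"turn":0},
    {"linear":[1.2,25.9,-2],"turn":0},
    {"linear":[1.2,25.9,-1],"turn":0},
    {"linear":[1.2,25.9,0.2],"turn":0},
    {"linear":[1.2,25.9,0.2],"turn":0},
  ],
)

```text
t: 10.48
eef_pos: [527.8, -231.9, 130.6]
tcp_rot: [3.139, 0.003, 2.037]
ft_force: [-4.4, 2.9, 25.0]
opening: 0.999
```

```bash
python3 snap.py 9 wrist scene; python3 look.py 9 625 -210
```

```text
10.575 [ 527.8 -231.9  130.6] [3.1392e+00 2.8000e-03 2.0366e+00] [-3.8   2.68 23.81] 1.003 [-0.53  0.63  1.83  0.    0.68 -1.  ]
plate rect ((645.5222778320312, -181.4058074951172), (319.38189697265625, 319.5878601074219), 27.588760375976562) 55050.18835785109
[[448.3999938964844, -104.0999984741211], [476.8999938964844, -203.5], [602.7999877929688, -384.0], [852.0, -253.39999389648438], [713.0999755859375, 34.20000076293945]]
```

View pics/l9.png

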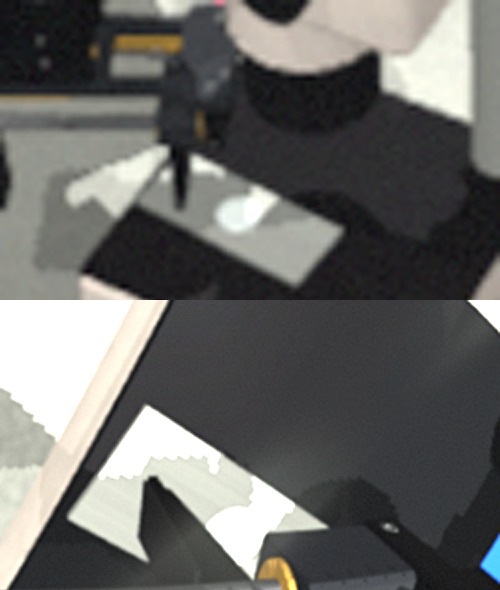

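The fingertip is well on the plate (wrist zoom (155,490)) at 25 N. I'll ease off a little and drag 18 mm.

Call:
play_rows(
  targets=[
    {"linear":[0,0,-0.6],"turn":0},
    {"linear":[1.8,-3.1,-0.6],"turn":0},
    {"linear":[3.6,-6.3,-0.6],"turn":0},
    {"linear":[5.4,-9.4,-0.6],"turn":0},
    {"linear":[7.2,-12.6,-0.6],"turn":0},
    {"linear":[9,-15.7,-0.6],"turn":0},
    {"linear":[9,-15.7,-0.6],"turn":0},
    {"linear":[9,-15.7,-6],"turn":0},
    {"linear":[9,-15.7,-8],"turn":0},
  ],
)

```text
t: 11.7
eef_pos: [508.9, -230.6, 136.5]
tcp_rot: [-3.141, -0.0, 2.037]
ft_force: [-0.5, 1.6, 0.2]
opening: 1.003
```

```bash
python3 snap.py 10 wrist scene; python3 look.py 10 625 -210
```

```text
11.8 [ 509.  -230.5  136.4] [-3.1414e+00 -4.0000e-04  2.0367e+00] [-1.06 -0.08  0.54] 1.001 [-0.54  0.6   1.87  0.    0.67 -1.01]
plate rect ((644.6137084960938, -181.8806915283203), (321.43231201171875, 319.5878601074219), 27.588760375976562) 55743.06144941863
[[504.79998779296875, -74.5999984741211], [467.70001220703125, -190.3000030517578], [602.7999877929688, -384.0], [852.0, -253.39999389648438], [713.0999755859375, 34.20000076293945]]
```

View pics/l10.png

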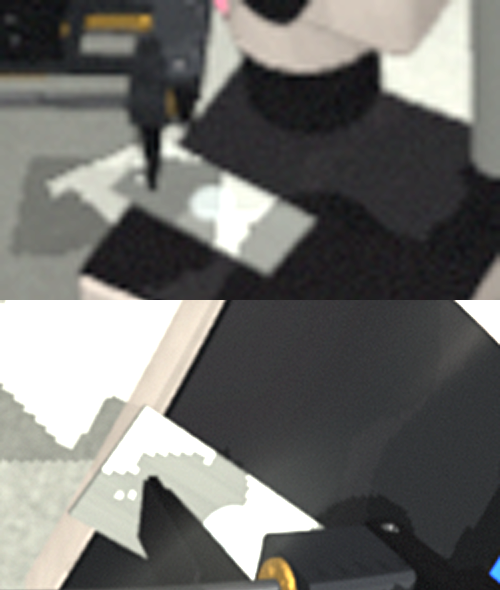

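Run:
```python
from h import *
np.set_printoptions(precision=1,suppress=True)
W=dict(np.load("wrist10.npz"));S=dict(np.load("scene10.npz"))
f=[fonz(W,(260+(u+.5)/2-.5,130+(v-300+.5)/2-.5),53)[:2] for u,v in[(150,405),(70,512)]]
r=[onz(S,uz(170,190,5,[z])[0],53)[:2] for z in[(318,217),(272,275)]]
print(f,r,np.linalg.norm(f[0]-f[1]),np.linalg.norm(r[0]-r[1]),np.linalg.norm(f[0]-r[0]),np.linalg.norm(f[1]-r[1]))
c=(sum(f)+sum(r))/4;d=(sum(r)-sum(f))/2;y=np.arctan2(d[1],d[0]);w=(c-[647,-182.5])@np.array([[1,-.015],[.015,1]])
print("centre",c,"yaw",y,"scope",w)
```

```text
[array([ 537.4, -178.7]), array([ 532.4, -222.4])] [array([ 647.5, -189.3]), array([ 645.8, -235.7])] 43.98756854379358 46.452616598453375 110.60616297989347 114.11280745562522
centre [ 590.8 -206.5] yaw -0.10637453169551832 scope [-56.6 -23.2]
```

Call:
play_rows(
  targets=[
    {"linear":[-5,8,0],"turn":0},
    {"linear":[-9.9,16.3,0],"turn":0},
    {"linear":[-9.9,16.3,3],"turn":0},
    {"linear":[-9.9,16.3,6],"turn":0},
    {"linear":[-9.9,16.3,7.3],"turn":0},
    {"linear":[-9.9,16.3,7.3],"turn":0},
    {"linear":[-8.3,13,7.3],"turn":0},
    {"linear":[-6.6,9.7,7.3],"turn":0},
    {"linear":[-5,6.4,7.3],"turn":0},
    {"linear":[-3.3,3.1,7.3],"turn":0},
    {"linear":[-1.6,-0.2,7.3],"turn":0},
    {"linear":[-1.6,-0.2,7.3],"turn":0},
  ],
)

```text
t: 13.3
eef_pos: [510.6, -232.7, 130.7]
tcp_rot: [3.139, 0.004, 2.036]
ft_force: [1.4, -1.3, 14.7]
opening: 1.001
```

Call:
play_rows(
  targets=[
    {"linear":[0,0,-4],"turn":0},
    {"linear":[0,0,-7],"turn":0},
    {"linear":[-5,10,-7],"turn":0},
    {"linear":[-7,14,-7],"turn":0},
    {"linear":[-7,14,-7],"turn":0},
    {"linear":[-7,14,-3],"turn":0},
    {"linear":[-7,14,-1],"turn":0},
    {"linear":[-7,14,0],"turn":0},
    {"linear":[-7,14,0],"turn":0},
    {"linear":[-5.7,11.3,0],"turn":0},
    {"linear":[-4.3,8.6,0],"turn":0},
    {"linear":[-3.4,6.8,0],"turn":0},
    {"linear":[-3.4,6.8,0],"turn":0},
  ],
)

```text
t: 14.92
eef_pos: [518.4, -232.7, 130.7]
tcp_rot: [3.138, 0.004, 2.036]
ft_force: [2.1, 0.5, 13.5]
opening: 1.001
```

```bash
python3 snap.py 11 wrist scene; python3 look.py 11 625 -210
```

```text
15.025 [ 518.4 -232.8  130.6] [3.1386 0.0038 2.0361] [ 1.48 -0.87 13.45] 0.999 [-0.54  0.62  1.85  0.    0.67 -1.  ]
plate rect ((643.9873657226562, -182.20794677734375), (322.8455810546875, 319.5878601074219), 27.588760375976562) 53819.188315318286
[[461.29998779296875, -181.1999969482422], [602.7999877929688, -384.0], [852.0, -253.39999389648438], [713.0999755859375, 34.20000076293945], [506.20001220703125, -73.9000015258789]]
```

View pics/l11.png

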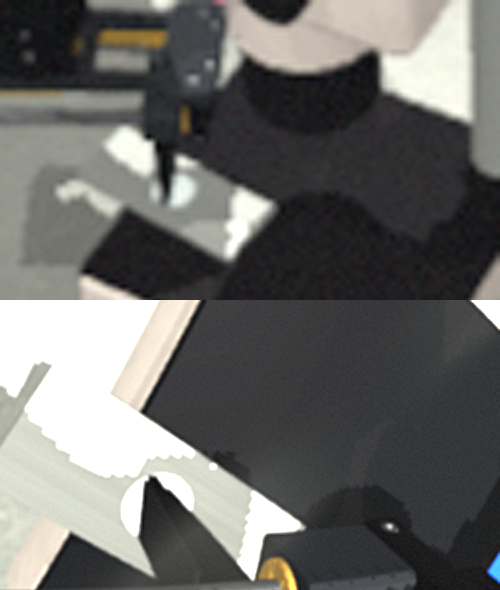

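Call:
play_rows(
  targets=[
    {"linear":[0,0,-5],"turn":0},
    {"linear":[0,-20,-10],"turn":0},
    {"linear":[0,-40,-10],"turn":0},
    {"linear":[0,-55,-10],"turn":0},
    {"linear":[0,-55,-10],"turn":0},
  ],
)

```text
t: 15.65
eef_pos: [467.1, -257.5, 139.2]
tcp_rot: [-3.141, -0.001, 2.035]
ft_force: [-0.6, 0.1, -0.9]
opening: 1.006
```

```bash
python3 snap.py 12 wrist scene top; python3 look.py 12 625 -210 >/dev/null;  python3 - <<'E'
import cv2
s=cv2.imread("pics/top12.png")
cv2.imwrite("pics/z_t12.png",cv2.resize(s[190:280,280:370],None,fx=6,fy=6,interpolation=cv2.INTER_CUBIC))
E
```

```text
15.8 [ 468.4 -256.9  139.2] [3.1414e+00 1.0000e-04 2.0366e+00] [-0.67  0.42  0.29] 1.001 [-0.63  0.58  1.93  0.    0.64 -1.09]
```

View pics/l12.png

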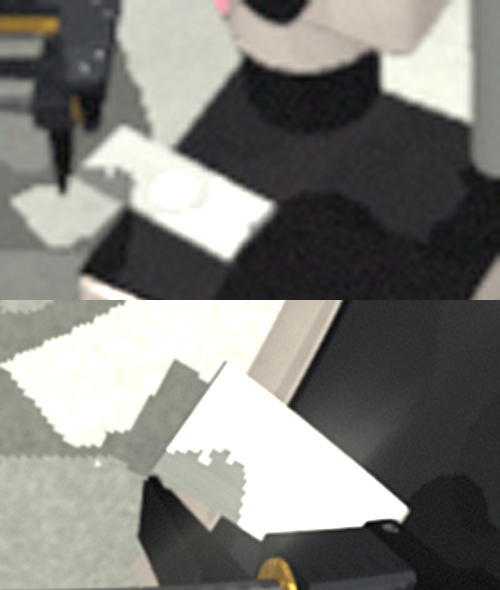

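View pics/z_t12.png

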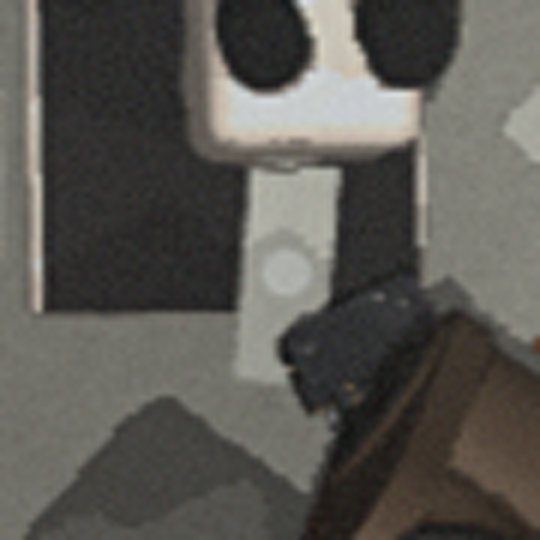

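View pics/wrist12.png

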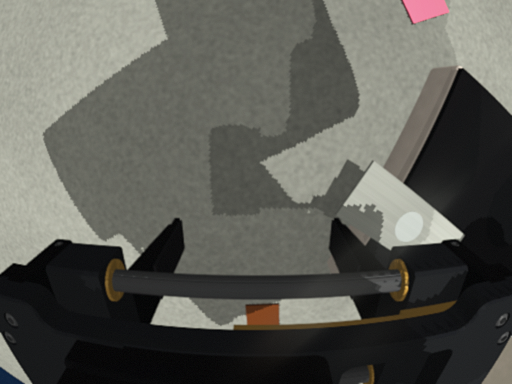

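Top zoom: the plate sticks out past the base's front edge (row ~312) to row ~380, with the glass window centre at (287,270). Measuring.

Run:
```python
from h import *
np.set_printoptions(precision=1,suppress=True)
W=dict(np.load("wrist12.npz"));S=dict(np.load("scene12.npz"));T=dict(np.load("top12.npz"))
tw=uz(280,190,6,[(287,270)])[0];sw=uz(170,190,5,[(178,188)])[0]
print("tri window",tri(T,tw,S,sw),"top@53",onz(T,tw,53),"wrist@53",fonz(W,(409,226),53))
for z in[(236,376),(250,170),(340,168)]: print("top",z,onz(T,uz(280,190,6,[z])[0],53))
for z in[(124,126),(274,205),(233,261)]: print("scene",z,onz(S,uz(170,190,5,[z])[0],53))
fl=fonz(W,(374,162),53);fr=fonz(W,(343,203),53);print("wrist front corners",fl,fr)
for z in[(40,312),(232,311)]: print("front edge",onz(T,uz(280,190,6,[z])[0],50))
a=tri(T,uz(280,190,6,[(236,376)])[0],S,uz(170,190,5,[(124,126)])[0]);print("tri front-left corner",a)
```

```text
tri window (array([ 567.7, -210.1,   55.7]), np.float64(2.0272630431344125)) top@53 [ 567.  -211.1   53. ] wrist@53 [ 565.5 -208.2   53. ]
top (236, 376) [ 514.1 -185.1   53. ]
top (250, 170) [ 617.  -193.2   53. ]
top (340, 168) [ 618.2 -238.3   53. ]
scene (124, 126) [ 514.5 -183.4   53. ]
scene (274, 205) [ 621.4 -193.3   53. ]
scene (233, 261) [ 621.9 -237.4   53. ]
wrist front corners [ 513.7 -182.1   53. ] [ 509.1 -215.6   53. ]
front edge [545.5 -87.7  50. ]
front edge [ 546.5 -183.8   50. ]
tri front-left corner (array([ 514.7, -184.5,   54.2]), np.float64(1.278559314654055))
```

Centre is about (566.5,-210), which is scope x ≈ -81 mm with 34 mm sticking out, flat. The first stage is met. Next I'll line up to grip the protruding end from its sides.

Call:
play_rows(
  targets=[
    {"linear":[0,0,-20],"turn":-0.1},
    {"linear":[0,0,-20],"turn":-0.28},
    {"linear":[3,10,-20],"turn":-0.46},
    {"linear":[6,20,-20],"turn":-0.64},
    {"linear":[9,32,-20],"turn":-0.82},
    {"linear":[13,45,-20],"turn":-1.0},
    {"linear":[17,60,-20],"turn":-1.015},
    {"linear":[20.6,72.2,-20],"turn":-1.015},
    {"linear":[20.6,72.2,-20],"turn":-1.015},
    {"linear":[20.6,72.2,-20],"turn":-1.015},
  ],
)

```text
t: 17.05
eef_pos: [523.3, -206.0, 159.2]
tcp_rot: [3.142, -0.0, 3.051]
ft_force: [-1.0, 0.2, -0.3]
opening: 0.998
```

```bash
python3 snap.py 13 wrist scene
python3 - <<'E'
import cv2,numpy as np
s=cv2.imread("pics/wrist13.png")
cv2.imwrite("pics/z_w13.png",np.clip(cv2.resize(s[130:310,150:370],None,fx=3.2,fy=3.2,interpolation=cv2.INTER_CUBIC)*1.3,0,255).astype(np.uint8))
E
```

```text
17.15 [ 523.2 -206.2  159.2] [ 3.1415e+00 -1.0000e-04  3.0507e+00] [ 0.24  0.37 -0.15] 0.995 [-0.49  0.57  1.84  0.    0.73 -1.97]
```

View pics/z_w13.png

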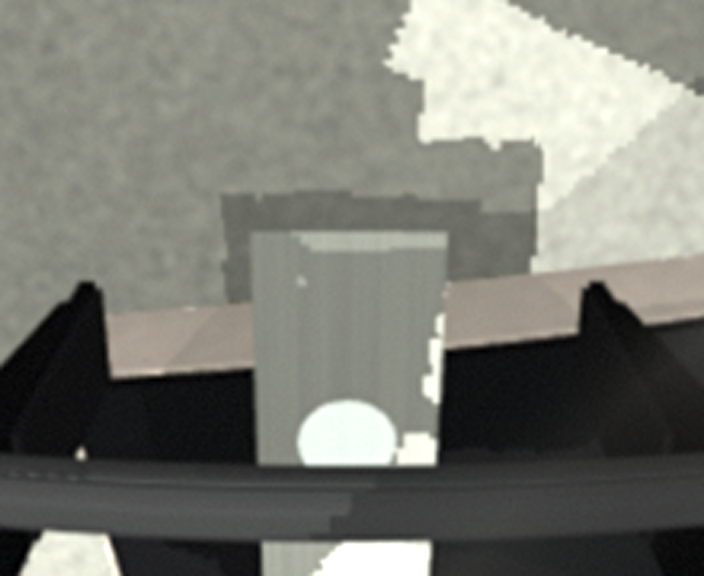

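Run:
```python
from h import *
np.set_printoptions(precision=2,suppress=True)
W=dict(np.load("wrist13.npz"))
f=lambda u,v:fonz(W,(150+(u+.5)/3.2-.5,130+(v+.5)/3.2-.5),53)
fl,fr=f(447,232),f(250,232);wc=f(347,443)
print(fl,fr,np.linalg.norm(fl-fr),"window",wc,"front mid",(fl+fr)/2,"axis yaw",np.arctan2(*( (wc-(fl+fr)/2)[[1,0]])), "edge yaw",np.arctan2(-(fl-fr)[0],(fl-fr)[1]))
```

```text
[ 512.86 -181.45   53.  ] [ 508.81 -225.14   53.  ] 43.874598906289386 window [ 565.64 -208.58   53.  ] front mid [ 510.84 -203.29   53.  ] axis yaw -0.09619797827892358 edge yaw -0.09253089580558589
```

Call:
play_rows(
  targets=[
    {"linear":[0,1.5,15],"turn":0},
    {"linear":[0,1.5,30],"turn":0},
    {"linear":[0,1.5,42],"turn":0},
    {"linear":[0,1.5,42],"turn":0},
  ],
)

```text
t: 17.65
eef_pos: [523.2, -204.3, 115.9]
tcp_rot: [3.141, -0.002, 3.052]
ft_force: [0.0, -0.4, 0.3]
opening: 1.0
```

Call:
play_rows(
  targets=[
    {"linear":[0,0,0],"turn":0},
    {"linear":[0,0,0],"turn":0},
    {"linear":[0,0,0],"turn":0},
    {"linear":[0,0,0],"turn":0},
    {"linear":[0,0,0],"turn":0},
    {"linear":[0,0,0],"turn":0},
  ],
  hand=35,
)

```text
t: 18.4
eef_pos: [523.6, -204.4, 117.3]
tcp_rot: [3.142, 0.0, 3.052]
ft_force: [0.6, -0.0, -0.3]
opening: 0.456
```

```bash
python3 snap.py 14 wrist scene; python3 look.py 14 600 -205 >/dev/null
python3 - <<'E'
import cv2,numpy as np
s=cv2.imread("pics/wrist14.png")
cv2.imwrite("pics/z_w14.png",np.clip(cv2.resize(s[130:310,150:370],None,fx=3.2,fy=3.2,interpolation=cv2.INTER_CUBIC)*1.3,0,255).astype(np.uint8))
E
```

```text
18.5 [ 523.6 -204.4  117.3] [3.1415e+00 1.0000e-04 3.0518e+00] [ 0.48 -0.52  1.46] 0.453 [-0.49  0.64  1.87  0.    0.63 -1.97]
```

View pics/z_w14.png

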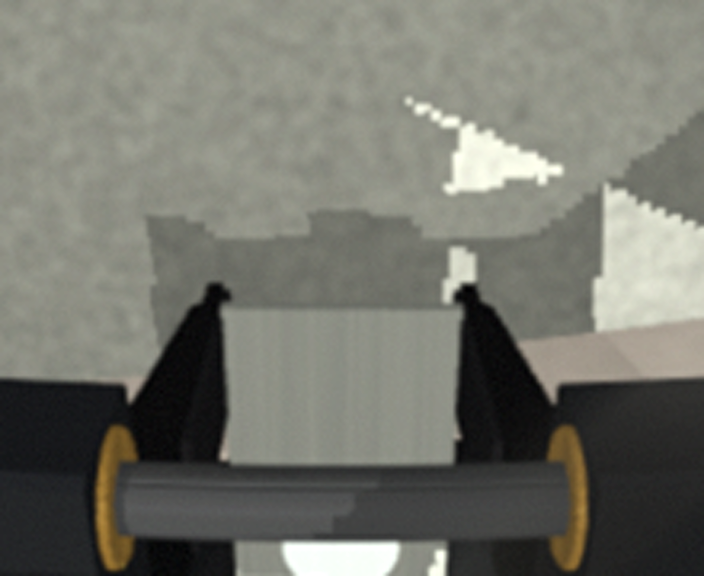

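View pics/l14.png

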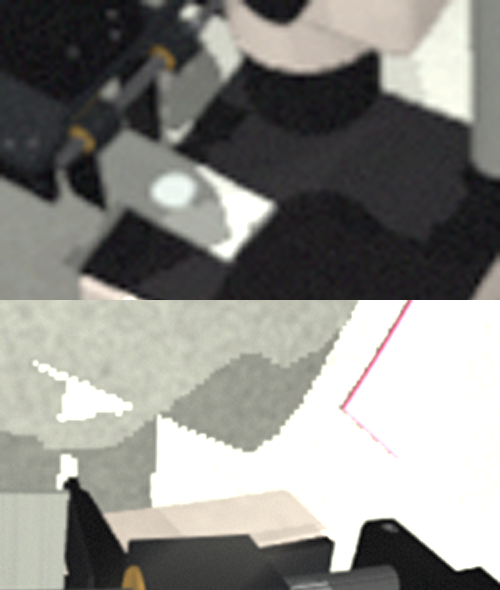

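Gripped: opening 43 mm with the plate between the pads. I'll lift 15 mm and back out from under the head.

Call:
play_rows(
  targets=[
    {"linear":[0,0,-4],"turn":0},
    {"linear":[0,0,-9],"turn":0},
    {"linear":[4,0,-15],"turn":0},
    {"linear":[15,0,-15],"turn":0},
    {"linear":[30,0,-15],"turn":0},
    {"linear":[50,0,-15],"turn":0},
    {"linear":[70,0,-15],"turn":0},
    {"linear":[80,0,-15],"turn":0},
    {"linear":[80,0,-15],"turn":0},
  ],
)

```text
t: 19.62
eef_pos: [443.4, -197.3, 132.3]
tcp_rot: [3.141, -0.0, 3.051]
ft_force: [0.2, 0.5, -0.4]
opening: 0.455
```

```bash
python3 snap.py 15 wrist scene
python3 - <<'E'
import cv2,numpy as np
s=cv2.imread("pics/scene15.png");w=cv2.imread("pics/wrist15.png")
cv2.imwrite("pics/z_15.png",np.clip(np.vstack([cv2.resize(s[140:240,110:250],(700,300)),cv2.resize(w[130:310,150:370],(700,290))])*1.4,0,255).astype(np.uint8))
E
```

```text
19.725 [ 444.3 -197.5  132.3] [-3.1414e+00  6.0000e-04  3.0517e+00] [ 0.42  0.41 -1.74] 0.455 [-0.55  0.54  2.05  0.    0.55 -2.04]
```

View pics/z_15.png

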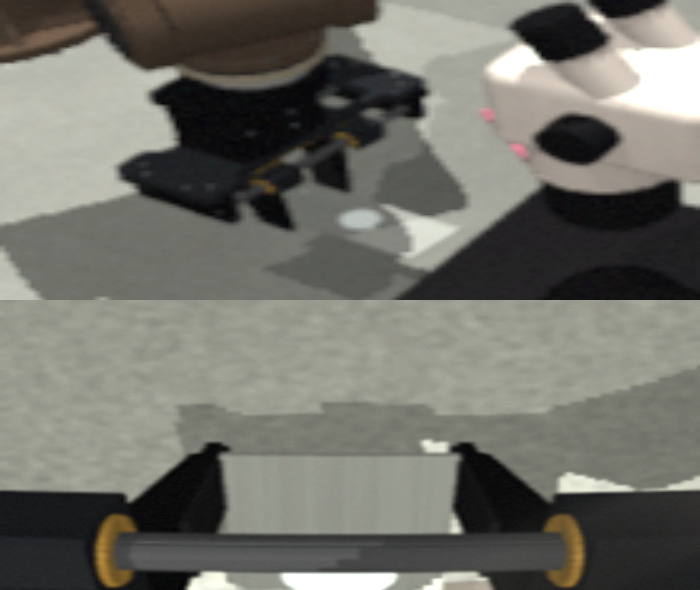

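The plate is held level and clear of the head. Next, a careful rack measurement: base corners at z=6, wall tops at z=60 and the bars, across both views.

Run:
```python
from h import *
np.set_printoptions(precision=1,suppress=True)
T=dict(np.load("top0.npz"));S=dict(np.load("scene0.npz"))
def mask(I,x0,y0,x1,y1,f,zz):
    g=cv2.resize(I['im'][y0:y1,x0:x1],None,fx=f,fy=f,interpolation=cv2.INTER_CUBIC).astype(int)
    return g
# base outline in top: bright mask
g=cv2.resize(T['im'][170:235,150:225],None,fx=8,fy=8,interpolation=cv2.INTER_CUBIC)
m=(cv2.cvtColor(g,cv2.COLOR_RGB2GRAY)>150).astype(np.uint8);m=cv2.morphologyEx(m,cv2.MORPH_CLOSE,np.ones((45,45)))
cs,_=cv2.findContours(m,cv2.RETR_EXTERNAL,cv2.CHAIN_APPROX_NONE);c=max(cs,key=cv2.contourArea)
h=cv2.approxPolyDP(cv2.convexHull(c),10,True)[:,0];print(h.tolist())
base=[(57,182),(487,108),(522,350),(95,424)]
P=np.array([onz(T,u,6)[:2] for u in uz(150,170,8,base)]);print("base@6",P,"edges",np.linalg.norm(P-np.roll(P,-1,0),axis=1),"mean",P.mean(0))
print("front edge yaw",np.arctan2(-(P[3]-P[2])[0],(P[3]-P[2])[1]),"back",np.arctan2(-(P[0]-P[1])[0],(P[0]-P[1])[1]))
bs=[(100,432),(218,145),(468,190),(362,490)]
Q=np.array([onz(S,u,6)[:2] for u in uz(270,125,9,bs)]);print("scene base@6",Q,"edges",np.linalg.norm(Q-np.roll(Q,-1,0),axis=1),"mean",Q.mean(0))
```

```text
[[484, 115], [515, 350], [95, 421], [70, 343], [56, 179], [433, 112]]
base@6 [[698.2 313.9]
 [728.1 146.2]
 [633.2 131.3]
 [603.6 296.6]] edges [170.3  96.1 168.   96.1] mean [665.8 222. ]
front edge yaw 0.1769247412997164 back 0.1768513112287494
scene base@6 [[635.7 132.1]
 [604.6 297.3]
 [701.4 317.6]
 [732.3 148.8]] edges [168.   98.9 171.6  98.1] mean [668.5 224. ]
```

Call:
play_rows(
  targets=[
    {"linear":[0,20,-40],"turn":-0.05},
    {"linear":[0,60,-80],"turn":-0.1},
    {"linear":[-5,110,-98],"turn":-0.15},
    {"linear":[-20,160,-98],"turn":-0.2},
    {"linear":[-35,210,-98],"turn":-0.265},
    {"linear":[-50,260,-98],"turn":-0.265},
    {"linear":[-68,315,-98],"turn":-0.265},
    {"linear":[-68,315,-98],"turn":-0.265},
    {"linear":[-68,315,-98],"turn":-0.265},
    {"linear":[-68,315,-98],"turn":-0.265},
  ],
)

```text
t: 20.98
eef_pos: [539.7, 109.5, 230.3]
tcp_rot: [-3.142, -0.0, -2.967]
ft_force: [-0.6, 0.1, -1.5]
opening: 0.457
```

```bash
python3 snap.py 16 wrist scene top
```

```text
21.125 [539.8 109.5 230.4] [ 3.1416e+00  1.0000e-04 -2.9678e+00] [ 0.84 -0.42 -0.74] 0.455 [ 0.08  0.46  1.81  0.    0.87 -1.66]
```

View pics/wrist16.png

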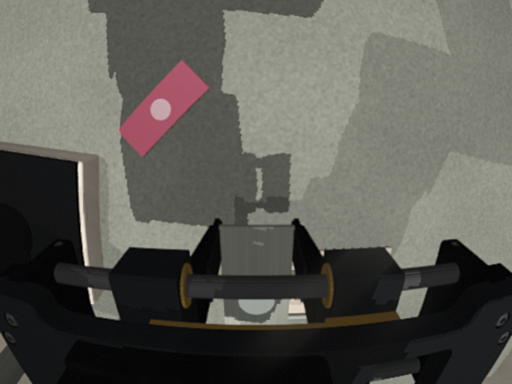

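View pics/scene16.png

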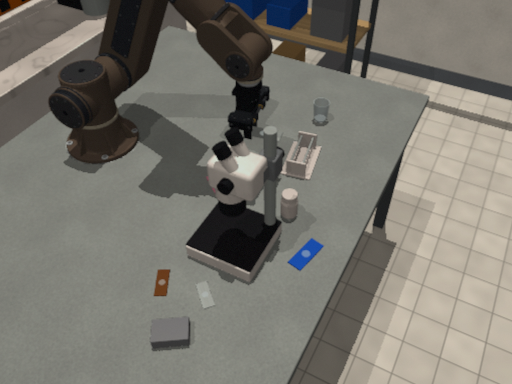

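Run:
```python
from h import *
from scipy.spatial.transform import Rotation as Ro
np.set_printoptions(precision=1,suppress=True)
W=dict(np.load("wrist16.npz"));tcp=np.array([539.8,109.5,230.4]);R=Ro.from_euler('xyz',[3.1416,0,-2.9678]).as_matrix()
cv2.imwrite("pics/z_w16.png",cv2.cvtColor(cv2.resize(W['im'][210:330,190:330],None,fx=5,fy=5,interpolation=cv2.INTER_CUBIC),cv2.COLOR_RGB2BGR))
for uv in[(221,224),(294,226),(256,225)]: print(uv,(fonz(W,uv,166.1)-tcp)@R)
# depth of plate surface: heights at front and behind bar
d=W['d']
for uv in[(240,235),(256,235),(275,235),(256,262),(240,262),(275,262),(240,303),(225,310)]:
    x=(uv[0]-W['cx'])/W['fx'];y=(uv[1]-W['cy'])/W['fy'];r=np.hypot(x,y);D=np.array([np.sin(r)*x/r,np.sin(r)*y/r,np.cos(r)]);P=W['R'].T@(D/D[2]*d[uv[1],uv[0]]-W['t']);print(uv,P,(P-tcp)@R)
```

```text
(221, 224) [ 14.4 -20.4  64.3]
(294, 226) [13.1 21.9 64.3]
(256, 225) [13.9 -0.2 64.3]
(240, 235) [534.1  98.8 166.1] [ 7.5 -9.5 64.3]
(256, 235) [532.5 108.  166.1] [ 7.5 -0.2 64.3]
(275, 235) [530.5 119.  166.4] [ 7.5 10.9 64. ]
(256, 262) [551.2 111.3 165.3] [-11.6  -0.2  65.1]
(240, 262) [552.9 101.6 165.5] [-11.5 -10.   64.9]
(275, 262) [549.3 122.8 165.2] [-11.7  11.5  65.2]
(240, 303) [585.3 106.4 165.5] [-44.3 -10.9  64.9]
(225, 310) [593.5  97.2 165.6] [-50.7 -21.3  64.8]
```

View pics/z_w16.png

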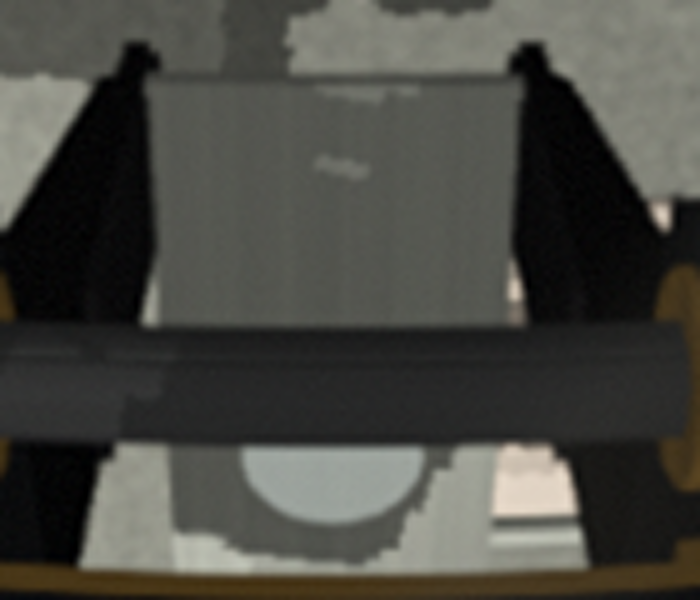

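The plate is held level with its top 64.6 mm ahead of the TCP and its centre about 42 mm in front of the tool. Moving above the rack.

Call:
play_rows(
  targets=[
    {"linear":[-30,26,0],"turn":0},
    {"linear":[-60,52,0],"turn":0},
    {"linear":[-85,74,20],"turn":0},
    {"linear":[-102.8,89.3,50],"turn":0},
    {"linear":[-102.8,89.3,80],"turn":0},
    {"linear":[-102.8,89.3,80],"turn":0},
    {"linear":[-102.8,89.3,80],"turn":0},
  ],
)

```text
t: 22.0
eef_pos: [626.0, 215.8, 151.4]
tcp_rot: [3.141, 0.001, -2.967]
ft_force: [0.3, 0.2, -0.2]
opening: 0.458
```

```bash
python3 snap.py 17 scene top wrist
python3 - <<'E'
import cv2,numpy as np
s=cv2.imread("pics/scene17.png");w=cv2.imread("pics/top17.png")
cv2.imwrite("pics/z_17.png",np.clip(np.vstack([cv2.resize(s[90:190,240:340],(600,300)),cv2.resize(w[160:250,140:240],(600,300))])*1.3,0,255).astype(np.uint8))
E
```

```text
22.15 [626.  216.  151.8] [ 3.1414e+00  2.3000e-03 -2.9669e+00] [ 0.3  -0.03 -0.58] 0.455 [ 0.23  0.69  1.59  0.    0.86 -1.51]
```

View pics/z_17.png

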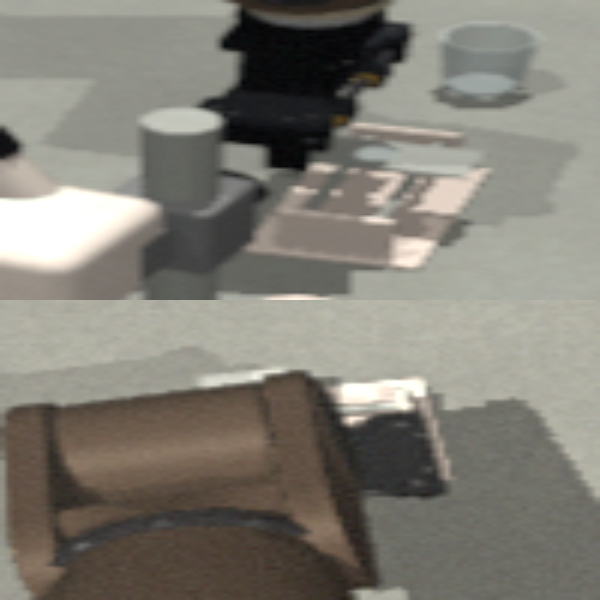

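View pics/wrist17.png

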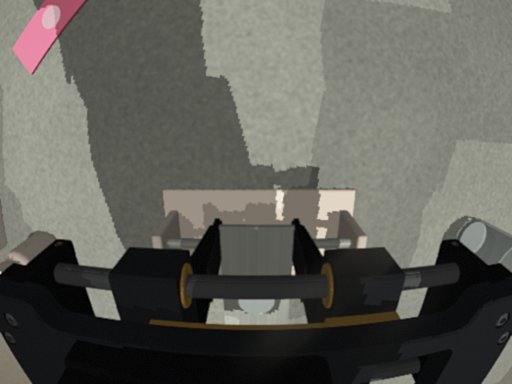

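The wrist view shows the rack squarely below: front edge of its base from (163,190) to (355,190), and the near bar at row ~243 on both sides of the plate. Checking the fit with these.

Run:
```python
from h import *
from scipy.spatial.transform import Rotation as Ro
np.set_printoptions(precision=1,suppress=True)
W=dict(np.load("wrist17.npz"));tcp=np.array([626,216,151.8]);R=Ro.from_euler('xyz',[3.1414,0.0023,-2.9669]).as_matrix()
im=W['im'].astype(int).sum(2)
print("col190",im[234:256,190]);print("col343",im[234:256,343])
a,b=fonz(W,(163,190),6),fonz(W,(355,190),6);print("base front",a,b,np.linalg.norm(a-b),"yaw",np.arctan2(-(b-a)[0],(b-a)[1]),"tool",(a-tcp)@R,(b-tcp)@R)
m=(a+b)/2;y=np.arctan2(-(b-a)[0],(b-a)[1]);print("centre",m+50*np.array([np.cos(y),np.sin(y),0]))
cv2.imwrite("pics/z_w17.png",cv2.cvtColor(cv2.resize(W['im'][180:300,150:370],None,fx=3.6,fy=3.6,interpolation=cv2.INTER_CUBIC),cv2.COLOR_RGB2BGR))
for uv in[(190,243),(343,243)]: print("bar",fonz(W,uv,50),(fonz(W,uv,50)-tcp)@R, "depth",W['d'][uv[1],uv[0]])
```

```text
col190 [337 337 344 326 254 209 221 240 252 267 275 257 242 239 280 332 336 322
 319 315 280 211]
col343 [213 222 215 208 239 313 365 397 463 535 538 485 451 379 237 111  80  87
  83  90  89  94]
base front [631.3 134.6   6. ] [602.5 299.4   6. ] 167.3115722607799 yaw 0.17302201311106505 tool [  9.2 -81.1 145.8] [  8.9  86.2 145.8]
centre [666.2 225.6   6. ]
bar [653.1 170.4  50. ] [-18.5 -49.6 101.8] depth 216.59045
bar [633.8 284.1  50. ] [-19.3  65.7 101.9] depth 216.29285
```

View pics/z_w17.png

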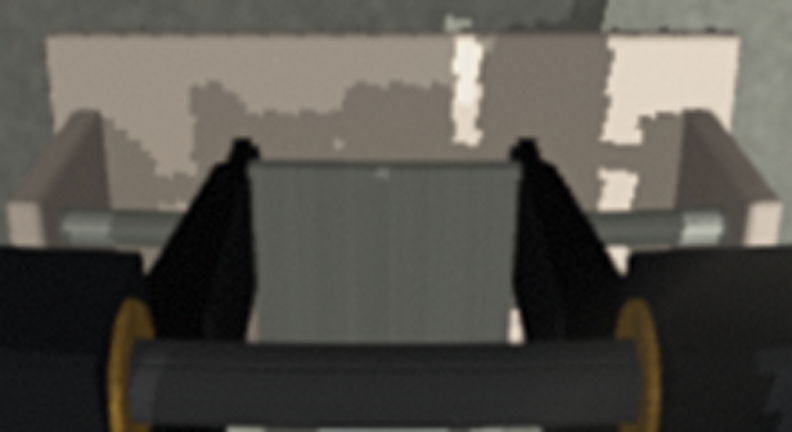

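Call:
play_rows(
  targets=[
    {"linear":[1.5,2,10],"turn":0},
    {"linear":[1.5,2,20],"turn":0},
    {"linear":[1.5,2,27],"turn":0},
    {"linear":[1.5,2,31],"turn":0},
    {"linear":[1.5,2,33],"turn":0},
    {"linear":[1.5,2,33],"turn":0},
  ],
)

```text
t: 22.9
eef_pos: [623.8, 217.9, 117.4]
tcp_rot: [3.142, 0.0, -2.966]
ft_force: [0.0, -0.4, -0.5]
opening: 0.454
```

```bash
python3 snap.py 18 scene wrist
python3 - <<'E'
import cv2,numpy as np
s=cv2.imread("pics/scene18.png");w=cv2.imread("pics/wrist18.png")
cv2.imwrite("pics/z_18.png",np.clip(np.vstack([cv2.resize(s[115:185,260:345],(720,300)),cv2.resize(w[180:300,150:370],(720,290))])*1.3,0,255).astype(np.uint8))
E
```

```text
23.0 [623.8 218.  117.4] [ 3.1415e+00  5.0000e-04 -2.9664e+00] [-0.47  0.31 -0.81] 0.457 [ 0.24  0.74  1.61  0.    0.79 -1.51]
```

View pics/z_18.png

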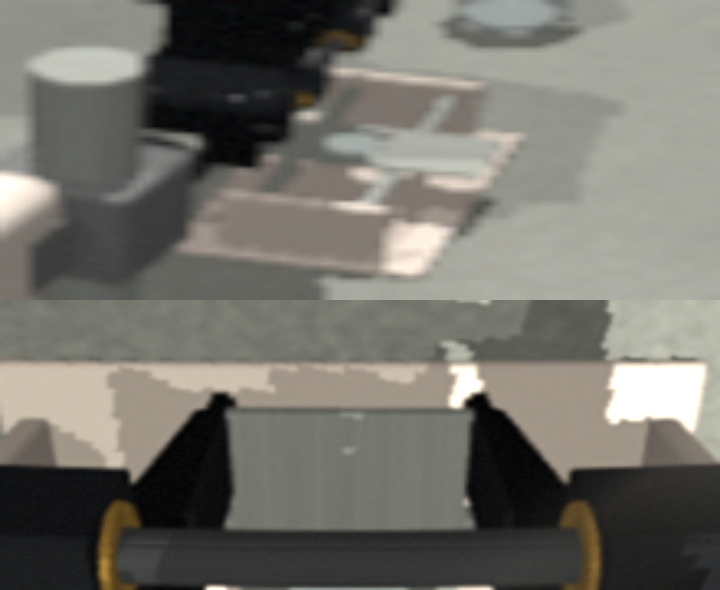

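Call:
play_rows(
  targets=[
    {"linear":[0,0,0.6],"turn":0},
    {"linear":[0,0,0.6],"turn":0},
    {"linear":[0,0,0.6],"turn":0},
  ],
)

```text
t: 23.38
eef_pos: [623.8, 218.0, 116.9]
tcp_rot: [3.141, 0.001, -2.966]
ft_force: [-1.3, -1.2, 2.5]
opening: 0.453
```

Light contact with the bars at the expected height. Releasing.

Call:
play_rows(
  targets=[
    {"linear":[0,0,0],"turn":0},
    {"linear":[0,0,0],"turn":0},
    {"linear":[0,0,0],"turn":0},
    {"linear":[0,0,0],"turn":0},
  ],
  hand=64,
)

```text
t: 23.88
eef_pos: [623.7, 218.0, 116.6]
tcp_rot: [3.141, -0.0, -2.966]
ft_force: [-0.0, -0.3, -0.3]
opening: 0.669
```

Call:
play_rows(
  targets=[
    {"linear":[0,0,-5],"turn":0},
    {"linear":[0,0,-20],"turn":0},
    {"linear":[0,0,-50],"turn":0},
    {"linear":[40,0,-90],"turn":0},
    {"linear":[90,0,-120],"turn":0},
    {"linear":[140,0,-130],"turn":0},
    {"linear":[170,0,-130],"turn":0},
    {"linear":[170,0,-130],"turn":0},
  ],
)

```text
t: 24.88
eef_pos: [455.0, 188.2, 248.2]
tcp_rot: [3.141, 0.002, -2.966]
ft_force: [0.8, 0.4, -0.7]
opening: 0.672
```

```bash
python3 snap.py 19 scene top wrist
python3 - <<'E'
import cv2,numpy as np
s=cv2.imread("pics/scene19.png");w=cv2.imread("pics/top19.png")
cv2.imwrite("pics/z_19a.png",cv2.resize(s[125:185,270:330],None,fx=9,fy=9,interpolation=cv2.INTER_CUBIC))
cv2.imwrite("pics/z_19b.png",cv2.resize(w[170:235,150:225],None,fx=8,fy=8,interpolation=cv2.INTER_CUBIC))
E
```

```text
25.025 [457.3 188.5 247.2] [ 3.1414e+00  1.6000e-03 -2.9665e+00] [ 0.01 -0.01  0.87] 0.67 [ 0.26  0.36  1.93  0.    0.85 -1.49]
```

View pics/z_19a.png

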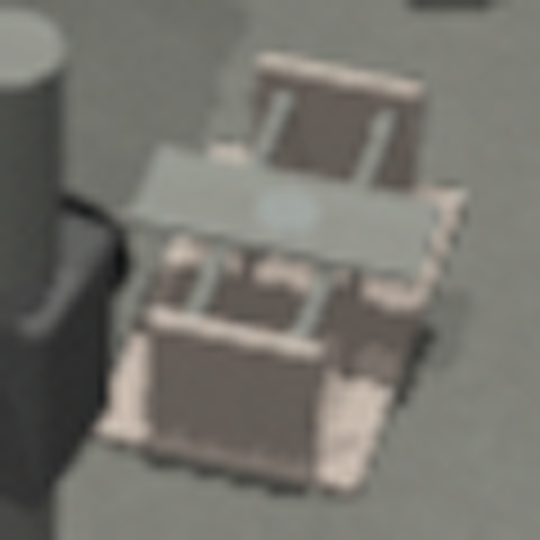

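View pics/z_19b.png

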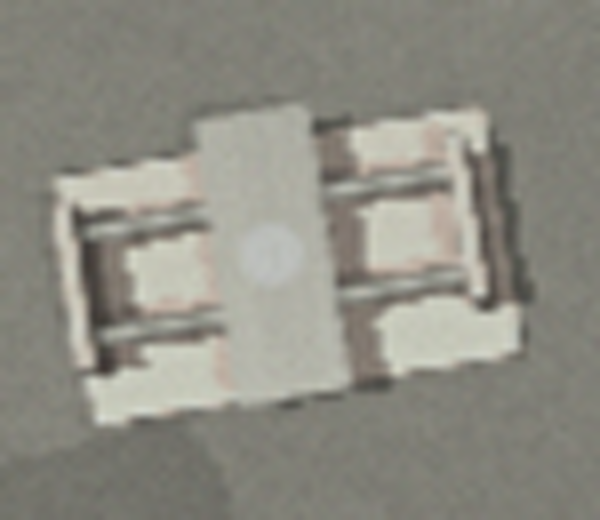

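View pics/scene19.png

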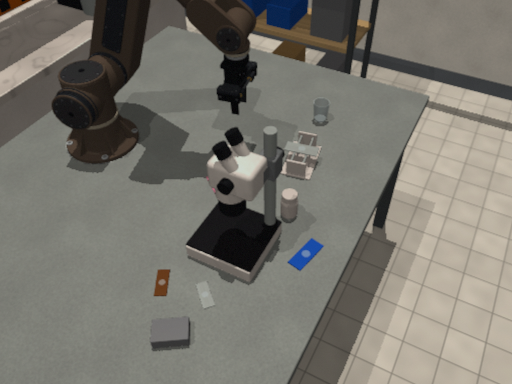

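The plate lies across both bars, square to them. The top zoom shows the window centre at (270,255), midway between the bars. One numeric check, then I hand in.

Run:
```python
from h import *
np.set_printoptions(precision=2,suppress=True)
T=dict(np.load("top19.npz"));S=dict(np.load("scene19.npz"))
c,e=tri(T,uz(150,170,8,[(270,255)])[0],S,uz(270,125,9,[(290,211)])[0]);print("window",c,e)
ct=onz(T,uz(150,170,8,[(270,255)])[0],53)[:2];y=.172;R=np.array([[np.cos(y),-np.sin(y)],[np.sin(y),np.cos(y)]])
for rc in([665.8,222],[666.2,225.6],[667,222.5]): print("in rack",(ct-rc)@R)
q=np.array([onz(T,u,53)[:2] for u in uz(150,170,8,[(195,122),(305,106),(350,384),(240,404)])])
print("edges",np.linalg.norm(q-np.roll(q,-1,0),axis=1),"yaw",[np.arctan2(*(v[::-1])) for v in(q[0]-q[3],q[1]-q[2])],"mean",q.mean(0))
# plane of the plate from top depth
d=T['d']
for z in[(215,150),(290,140),(325,360),(255,375)]:
    u,v=[int(round(k)) for k in uz(150,170,8,[z])[0]];P=T['R'].T@(np.array([(u-T['cx'])/T['fx'],(v-T['cy'])/T['fy'],1])*d[v,u]-T['t']);print(P)
t0,t1=dict(np.load("scene0.npz")),S
df=np.abs(t0['im'].astype(int)-t1['im'].astype(int)).sum(2)
for n,(a,b,cx,cy) in dict(jar=(280,300,185,222),beaker=(310,332,95,128),box=(148,192,315,350)).items(): print(n,"mean diff",df[cx:cy,a:b].mean())
from cell import env
print(env.job_done())
```

```text
window [665.71 223.82  53.29] 1.757909393049912
in rack [-0.57  1.53]
in rack [-1.58 -1.95]
in rack [-1.84  1.24]
edges [ 42.11 107.34  42.   108.79] yaw [np.float64(0.17870667454592037), np.float64(0.17783484618627526)] mean [665.57 222.5 ]
[706.32 246.97  49.52]
[709.14 216.23  52.34]
[624.07 202.59  51.58]
[620.56 229.01  56.27]
jar mean diff 13.887837837837838
beaker mean diff 13.206611570247935
box mean diff 12.56038961038961
the job is handed in; nothing more can be done
None
```

The plate is lying across both bars of the rack, square and centred, and released. I handed the job in at about 25 s of the 72 s allowed.

**How it went:**
- **Slide:** The wrist housing would have hit the microscope's head, so I could not press from the front with shut fingers as suggested. I pressed with one open fingertip from a diagonal instead and dragged the plate forward in four strokes.
- **A miss:** My first two attempts to press came down just in front of the plate, because the finger tapers more than I assumed. I measured the fingertip and tried again closer in.
- **Overhang:** The plate ended with about 34 mm past the front edge (plate centre at about -81 mm along the microscope's x). It was turned about 0.1 rad and still flat.
- **Pick and place:** I gripped the overhanging end by its sides, backed out from under the head, lowered it until it touched the bars lightly, let go and withdrew.

**Last checks:**
- **Position on the rack:** Centre within about 2 mm of the rack's middle in x and y, by three estimates of where the rack is.
- **Angle:** Plate at 0.178 rad against about 0.175 for the rack.
- **Height:** Top of the plate at 53.3 mm from two views, which puts the underside at 50 mm.
- **Other objects:** The jar, beaker and box show no visible movement in the scene picture.

**What disagreed or was less certain:**
- **Levelness:** Single depth readings on the plate scattered from 49.5 to 56 mm. I did not take that as tilt, because the two-view height and the pictures looked level.
- **Bar angle:** My first hand-picked bar angles differed (0.15 and 0.20 rad), so I relied on the rack's base edges, which gave about 0.175.
- **Head clearance:** While pressing, the closest gap to the head's barrel measured 1 to 8 mm depending on the camera. No force reading or picture suggested the arm touched the head.

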